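Dress and light-set the joints of a model hip roof

ROBOT

A 6-joint arm with a two-finger parallel gripper is mounted at the origin on the work surface. World frame = base frame: x ahead of the robot, y to its left, z up, the work surface at z = 0. Lengths are in mm, angles in rad, forces in N, time in s.
With the tool pointing down it reaches from about 350 to 775 mm from the base axis. Payload 7.3 kg.
Tool frame: the origin (TCP) lies at the very end of the fingers, on their centre line; the grasp point (between the pads) lies 19 mm behind it; z points along the fingers, y is the line along which they close (so a half turn about z gives the same grasp; the last joint's range is limited). The gripper opens to 92 mm and grips with 3 to 60 N. Pads are 19 mm wide; open, the fingers measure 130 mm over their backs; the gripper's body (75 mm by 190 mm) begins 47 mm behind the grasp point.
Start: joints at [1.033, 0.342, 1.524, -0, 1.275, -0.146], TCP at [200.461, 485.245, 204.441] pointing down, gripper open.
Joint ranges: [-2.53, 2.53], [-0.77, 2.02], [0.04, 2.7], [-1, 4.14], [0.28, 2.66], [-3.11, 3.11]. Speed limits (rad/s): [2.57, 2.57, 3.14, 3.14, 3.14, 3.14].

INTERFACE

Orientations are given as [roll, pitch, yaw] about the fixed x, y, z axes, in that order (R = Rz(yaw) Ry(pitch) Rx(roll)).
In Python, from plant import get_obs, capture, close_job gives the robot as it stands. The module is installed in compiled form; this text tells all that it offers.
- The arm moves only by the shell command python3 -m handwheel 'ROWS'. ROWS is JSON, a list of rows, each a list of 3 entries, a list of its own where there are three numbers: the turn, a rotation vector about the tool's x, y, z in degrees, then the shift along the tool's x, y, z in m, then the opening, from 0 (shut) to 1 (fully open). A call has 1 to 12 rows; each row is the pose to reach, as a shift and turn from the pose commanded when the call began, along the tool's axes at that moment; what a row does not reach only later rows make up. A row lasts 1/10 s, in which the tool goes at most 50 mm and 8.59 degrees, less where a joint would pass 70% of its speed; a pose out of reach is approached as far as the arm can. A call with a gripper value outside its range is refused whole. The fingers move at their own pace and stop on an object; the grip force is fixed at half the most. Time passes only in rows, so rows that repeat a pose let the fingers close. It gives the time, the measured TCP pose, the force, the opening and the grip force at its end, in the units of the state.
- get_obs(): the state, without advancing time (a new reading comes with each control period).
- capture(name): name is "side" or "top" or "wrist"; returns a dict with "image" (400x640x3 uint8, red, green, blue), "depth" (400x640 float32, mm along the optical axis (not along the pixel's ray), 0 where there is no reading), "fx", "fy", "cx", "cy" (pixels), "camera_from_world" (4x4, takes a point from world to camera coordinates). Camera axes: x right, y down, z forward; pixel columns grow to the right and rows downward; lengths in mm; the calibration is good to about 2 mm. A picture is of the moment at which its call begins.
- close_job(): hands the job in; it is judged then, once.
The state is a dict: "time": time; "joint_positions": joint angles; "dq": joint speeds; "tau": joint torques, N m; "tool_pos": TCP position; "tcp_rot": TCP orientation; "contact_force": force on the tool from outside, world axes, zero at the start; "moment": the same for the moment, N m; "grip_width": finger opening in mm; "finger_force": force on a finger pad.
Only numpy, scipy, OpenCV 4.12 (cv2) and the standard library are available. Lean on these libraries where they do the work, as an engineer would, in place of code of your own. Each camera call takes 0.05 s, during which the arm holds its last target. There are 200 camera calls.

TASK

Help me glue up this model roof, which lies flat, inside up, with glue already in its V-shaped joints: first stand all the weights from the tray on the two large four-sided panels, at least one on each, clear of the joints. Then take the ball-tipped stylus and guide its tip slowly, at about 2 cm a second, along the bottom of the zigzag joint, from the end of it that is nearer the robot, round both corners, to the far end, and put the stylus back in its hole in the rack. Finally take the setting lamp, aim it from about 5 cm at the middle of the ridge joint (the centre of the roof), hold it steady there for 3 seconds and put it back in its own hole, leaving the weights standing on the panels and the glue bottle, pot and sanding block where they are.

Things in the scene. Friction and masses are not known exactly. Their poses are not given: they have to be found in the camera images.
- roof: Model hip roof laid flat, inside up, on a fixed 295 x 190 x 12 mm board; origin: centre of the board's underside, z up. Four pale 8 mm wood panels, upper faces at z = 20 mm: two large trapezoids, near (x -80 to 0 mm) and far (x 0 to 80 mm), each 190 mm wide (y) at the outer edge and 100 mm at the ridge x = 0, and two triangles. Good spots for weights: (-46, +-34) and (46, +-34) mm
- seam_start (a point): Start of the zigzag joint (near hip, ridge, far hip, which are straight between the corners), on the groove's bottom line, 8 mm in from its end nearer the robot. x runs along the joint towards corner_1, z up. The joint is a 90 degree V groove, 8 mm deep, 16 mm wide at the top, bottom at z = 12 mm of the roof frame; the stylus ball rides 1 mm above the bottom
- near_hip_mid (a point): Middle of the near hip joint (92 mm long), between the near trapezoid and a triangle, on the groove's bottom line. x runs along the joint towards corner_1, z up; y runs across it, with the near trapezoid on the negative side
- corner_1 (a point): Corner where the near hip meets the ridge joint, on the groove's bottom line; axes as roof
- ridge_mid (a point): Middle of the ridge joint (100 mm long), on the groove's bottom line, at the centre of the roof: the lamp's target. x runs along the joint towards corner_2, z up
- corner_2 (a point): Corner where the ridge joint meets the far hip, on the groove's bottom line; axes as roof
- far_hip_mid (a point): Middle of the far hip joint (92 mm long), between the far trapezoid and the other triangle, on the groove's bottom line. x runs along the joint towards seam_end, z up; y runs across it, with the far trapezoid on the positive side
- seam_end (a point): End of the zigzag joint, on the groove's bottom line, 8 mm in from the outer end of the far hip; x runs along the joint away from corner_2, z up
- rack: Fixed wooden tool rack, 160 mm (its x) x 60 mm (its y) x 75 mm high; origin at the centre of its underside, z up. Its 8 mm top plate has two through holes on the x axis, in which the tools hang by their collars
- stylus_hole (a point): Centre of the stylus hole's mouth (14 mm across), on the rack's top face, 40 mm from the rack's centre towards its -x
- lamp_hole (a point): Centre of the lamp hole's mouth (24 mm across), on the rack's top face, 40 mm from the rack's centre towards its +x
- stylus: Ball-tipped stylus, 135 mm long, 50 g, hanging tip down in the rack. Origin: lowest point of the 5 mm ball tip; z towards the handle. Stem up to 7 mm thick; aluminium collar 26 mm across at 64 to 69 mm; dark wood handle 12 mm across from 69 to 135 mm (grip it there). In the rack the collar's underside rests on the top plate, the tip 11 mm above the bench
- lamp: Black setting lamp, a round pen torch 115 mm long, 90 g, always on, hanging lens down in the rack. Origin: centre of the lens face; z away from the lens, so it shines along -z. Barrel 18 mm across; collar 32 mm across at 52 to 57 mm; handle 22 mm across from 57 to 115 mm (grip it there). In the rack the collar's underside rests on the top plate, the lens 23 mm above the bench
- tray: Shallow fixed plywood tray, 220 mm (its x) x 100 mm (its y), 16 mm high, walls and floor 6 mm, in which the weights stand; origin at the centre of its underside
- weight_a: Steel weight, 0.2 to 0.36 kg, all weights alike: round flat foot 50 mm across and 18 mm high with an upright black knob on it, 16 mm thick and 30 mm tall (48 mm high in all; grip it by the knob). Origin at the centre of its underside, z up. May be absent
- weight_b: Steel weight, 0.2 to 0.36 kg, all weights alike: round flat foot 50 mm across and 18 mm high with an upright black knob on it, 16 mm thick and 30 mm tall (48 mm high in all; grip it by the knob). Origin at the centre of its underside, z up. May be absent
- weight_c: Steel weight, 0.2 to 0.36 kg, all weights alike: round flat foot 50 mm across and 18 mm high with an upright black knob on it, 16 mm thick and 30 mm tall (48 mm high in all; grip it by the knob). Origin at the centre of its underside, z up. May be absent
- glue_bottle: White glue bottle, 42 mm across, 118 mm high; a bystander. Origin at the centre of its underside
- wash_pot: Small white plastic pot, 72 mm across, 60 mm high; a bystander. Origin at the centre of its underside
- sanding_block: Cork sanding block, 55 x 85 x 32 mm; a bystander. Origin at the centre of its underside
There are look-alikes about, which are no part of the job. Leave any pink look-alike of the weight_c alone.

How it is judged (in metres and radians):
On the way, in this order (a step that is already met when the one before it is completed fails the run):
1. all weights stand on the two large panels, at least one on each, clear of the joints (((x of weight_a in the frame of roof below -0.027 m and y of weight_a in the frame of near_hip_mid below -0.027 m and z of weight_a in the frame of roof between 0.0175 and 0.0235 m and angle between weight_a's own z axis and vertical below 0.12 rad) or (x of weight_a in the frame of roof above 0.027 m and y of weight_a in the frame of far_hip_mid above 0.027 m and z of weight_a in the frame of roof between 0.0175 and 0.0235 m and angle between weight_a's own z axis and vertical below 0.12 rad)) and ((x of weight_b in the frame of roof below -0.027 m and y of weight_b in the frame of near_hip_mid below -0.027 m and z of weight_b in the frame of roof between 0.0175 and 0.0235 m and angle between weight_b's own z axis and vertical below 0.12 rad) or (x of weight_b in the frame of roof above 0.027 m and y of weight_b in the frame of far_hip_mid above 0.027 m and z of weight_b in the frame of roof between 0.0175 and 0.0235 m and angle between weight_b's own z axis and vertical below 0.12 rad)) and ((x of weight_c in the frame of roof below -0.027 m and y of weight_c in the frame of near_hip_mid below -0.027 m and z of weight_c in the frame of roof between 0.0175 and 0.0235 m and angle between weight_c's own z axis and vertical below 0.12 rad) or (x of weight_c in the frame of roof above 0.027 m and y of weight_c in the frame of far_hip_mid above 0.027 m and z of weight_c in the frame of roof between 0.0175 and 0.0235 m and angle between weight_c's own z axis and vertical below 0.12 rad)) and linear speed of each of weight_a, weight_b, weight_c below 0.02 m/s and ((x of weight_a in the frame of roof below -0.027 m and y of weight_a in the frame of near_hip_mid below -0.027 m and z of weight_a in the frame of roof between 0.0175 and 0.0235 m and angle between weight_a's own z axis and vertical below 0.12 rad) or (x of weight_b in the frame of roof below -0.027 m and y of weight_b in the frame of near_hip_mid below -0.027 m and z of weight_b in the frame of roof between 0.0175 and 0.0235 m and angle between weight_b's own z axis and vertical below 0.12 rad) or (x of weight_c in the frame of roof below -0.027 m and y of weight_c in the frame of near_hip_mid below -0.027 m and z of weight_c in the frame of roof between 0.0175 and 0.0235 m and angle between weight_c's own z axis and vertical below 0.12 rad)) and ((x of weight_a in the frame of roof above 0.027 m and y of weight_a in the frame of far_hip_mid above 0.027 m and z of weight_a in the frame of roof between 0.0175 and 0.0235 m and angle between weight_a's own z axis and vertical below 0.12 rad) or (x of weight_b in the frame of roof above 0.027 m and y of weight_b in the frame of far_hip_mid above 0.027 m and z of weight_b in the frame of roof between 0.0175 and 0.0235 m and angle between weight_b's own z axis and vertical below 0.12 rad) or (x of weight_c in the frame of roof above 0.027 m and y of weight_c in the frame of far_hip_mid above 0.027 m and z of weight_c in the frame of roof between 0.0175 and 0.0235 m and angle between weight_c's own z axis and vertical below 0.12 rad))), for 0.3 s.
2. the stylus tip is down in the groove at the joint's near end (horizontal distance between stylus and seam_start below 0.007 m and z of stylus in the frame of seam_start below 0.005 m and linear speed of stylus below 0.05 m/s), for 0.05 s.
3. the tip runs slowly along the bottom of the near hip (x of stylus in the frame of near_hip_mid between -0.022 and 0.022 m and y of stylus in the frame of near_hip_mid between -0.005 and 0.005 m and z of stylus in the frame of near_hip_mid below 0.005 m and linear speed of stylus below 0.05 m/s), for 0.6 s.
4. the tip rounds the first corner in the groove (horizontal distance between stylus and corner_1 below 0.007 m and z of stylus in the frame of corner_1 below 0.005 m and linear speed of stylus below 0.05 m/s), for 0.05 s.
5. the tip runs slowly along the bottom of the ridge joint (x of stylus in the frame of ridge_mid between -0.026 and 0.026 m and y of stylus in the frame of ridge_mid between -0.005 and 0.005 m and z of stylus in the frame of ridge_mid below 0.005 m and linear speed of stylus below 0.05 m/s), for 0.6 s.
6. the tip rounds the second corner in the groove (horizontal distance between stylus and corner_2 below 0.007 m and z of stylus in the frame of corner_2 below 0.005 m and linear speed of stylus below 0.05 m/s), for 0.05 s.
7. the tip runs slowly along the bottom of the far hip (x of stylus in the frame of far_hip_mid between -0.022 and 0.022 m and y of stylus in the frame of far_hip_mid between -0.005 and 0.005 m and z of stylus in the frame of far_hip_mid below 0.005 m and linear speed of stylus below 0.05 m/s), for 0.6 s.
8. the tip reaches the joint's far end in the groove (horizontal distance between stylus and seam_end below 0.007 m and z of stylus in the frame of seam_end below 0.005 m and linear speed of stylus below 0.05 m/s), for 0.05 s.
9. with the stylus back in its hole, the lamp is aimed at the middle of the ridge joint from 3 to 8 cm and held steady for 2 s (horizontal distance between stylus and stylus_hole below 0.008 m and z of stylus in the frame of rack between 0.007 and 0.015 m and angle between stylus's own z axis and vertical below 0.12 rad and linear speed of stylus below 0.02 m/s and x of ridge_mid in the frame of lamp between -0.012 and 0.012 m and y of ridge_mid in the frame of lamp between -0.012 and 0.012 m and z of ridge_mid in the frame of lamp between -0.08 and -0.03 m and linear speed of lamp below 0.015 m/s), for 2 s.
At the end, for the whole second after the job is handed in: All weights stand upright, at rest, on the two large panels, at least one on each, centres 27 mm or more from the joint lines; stylus and lamp hang upright, at rest, in their own rack holes, collar on the plate (4 mm in height, 8 mm sideways) (all of step 1 and horizontal distance between stylus and stylus_hole below 0.008 m and z of stylus in the frame of rack between 0.007 and 0.015 m and angle between each of stylus, lamp's own z axis and vertical below 0.12 rad and linear speed of each of stylus, lamp below 0.02 m/s and horizontal distance between lamp and lamp_hole below 0.008 m and z of lamp in the frame of rack between 0.019 and 0.027 m); the robot touches nothing.
It fails at once if a bystander (glue bottle, wash pot or sanding block) is moved more than 3 cm (distance of any of glue_bottle, wash_pot, sanding_block from where it was at the start of the episode above 0.03 m).
Of weight_a, weight_b, weight_c only 2 to 3 are there at a start; the rules pass over those that are not, and their reading is None.
At some moment in a run one of weight_a, weight_b, weight_c may be knocked a few centimetres aside while the robot is not near it.
It also fails if it takes over 210 s, if anything falls off the work surface, if the arm or the gripper's body presses on something with over 40 N, if the wrist force passes 120 N, or if a joint passes its speed limit or range.

## Working session

There is one attempt and no reset: what is moved stays moved. The work goes in short steps, Python scripts to look and compute and a shell command to move; the robot and the scene stay as the last step left them, time stands still between calls to the robot, and variables do not carry over. Pictures are saved under pics/ and viewed, at most 14 in all, crops included, and the job is handed in when it is done.

```bash
mkdir -p pics
cat > h.py <<'E'
import numpy as np, cv2
from plant import get_obs, capture
from scipy.spatial.transform import Rotation as Rn
def snap(n,f):
    c=capture(n); cv2.imwrite(f'pics/{f}.png',c['image'][:,:,::-1]); np.savez(f'pics/{f}.npz',**c); return c
def w(c,u,v,z=None):
    "pixel to world, by plane z or by depth"
    T=np.linalg.inv(c['camera_from_world']); r=np.array([(u-c['cx'])/c['fx'],(v-c['cy'])/c['fy'],1])
    o=T[:3,3]; d=T[:3,:3]@r
    if z is None:
        p=np.median(c['depth'][int(v)-1:int(v)+2,int(u)-1:int(u)+2]); return o+d*p
    return o+d*(z-o[2])/d[2]
def px(c,p):
    q=c['camera_from_world']@np.r_[p,1]; return q[0]/q[2]*c['fx']+c['cx'],q[1]/q[2]*c['fy']+c['cy']
E
python3 - <<'E'
from h import *
o=get_obs(); print({k:np.round(v,3) for k,v in o.items()})
for n in('top','side'): 
    c=snap(n,n+'0'); print(n,np.round(np.linalg.inv(c['camera_from_world']),3),c['fx'])
E
```

```text
{'time': np.float64(0.0), 'joint_positions': array([ 1.033,  0.343,  1.525, -0.   ,  1.275, -0.146]), 'dq': array([ 0.   ,  0.001,  0.   , -0.   ,  0.   , -0.001]), 'tau': array([-1.0000e-03, -4.3124e+01, -2.4421e+01,  7.1000e-02,  5.6000e-02,
       -0.0000e+00]), 'tool_pos': array([200.223, 484.851, 203.771]), 'tcp_rot': array([-3.14, -0.  ,  2.75]), 'contact_force': array([ 0.016, -0.143, -0.012]), 'moment': array([ 0.018, -0.024, -0.034]), 'finger_force': np.float64(0.0), 'grip_width': np.float64(91.912)}
top [[ 5.000000e-03 -9.770000e-01  2.150000e-01  3.855400e+02]
 [-1.000000e+00 -5.000000e-03  1.000000e-03  5.559200e+01]
 [ 0.000000e+00 -2.150000e-01 -9.770000e-01  1.080687e+03]
 [ 0.000000e+00  0.000000e+00  0.000000e+00  1.000000e+00]] 369.6880987708058
side [[ 8.59000e-01 -2.76000e-01  4.31000e-01  1.15061e+02]
 [-5.12000e-01 -4.58000e-01  7.27000e-01 -8.12777e+02]
 [-3.00000e-03 -8.45000e-01 -5.35000e-01  7.00525e+02]
 [ 0.00000e+00  0.00000e+00  0.00000e+00  1.00000e+00]] 385.8252450980611
```

View pics/top0.png

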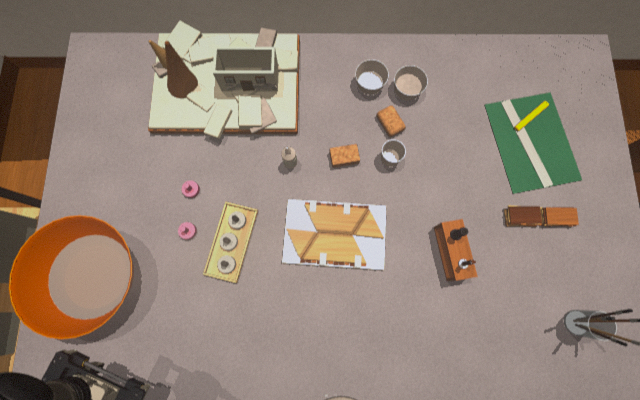

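View pics/side0.png

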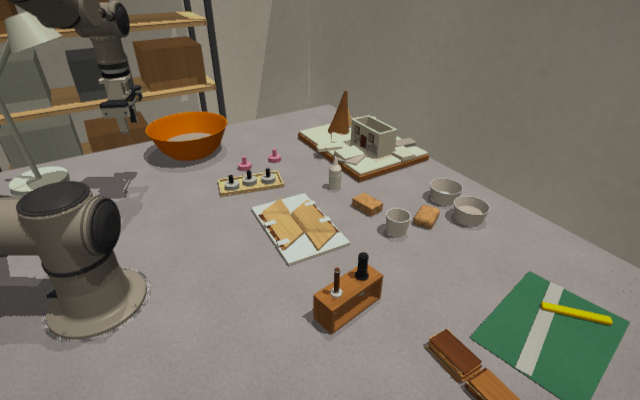

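The top view shows three steel weights in the tray at about (237,220), (229,242) and (226,265). The pink look-alikes at (190,188) and (186,231) are outside it and stay put. The roof is at about (335,235) and the rack at (455,250), with the stylus at (465,264) and the black lamp at (459,233). I'll enlarge the crops before reaching.

Run:
```python
import cv2
i=cv2.imread('pics/top0.png')
cv2.imwrite('pics/c1.png',cv2.resize(i[190:290,190:400-10],None,fx=4,fy=4,interpolation=cv2.INTER_CUBIC)[:, :800])
cv2.imwrite('pics/c2.png',cv2.resize(i[210:290,420:500],None,fx=7,fy=7,interpolation=cv2.INTER_CUBIC))
```

```text
(no output)
```

View pics/c1.png

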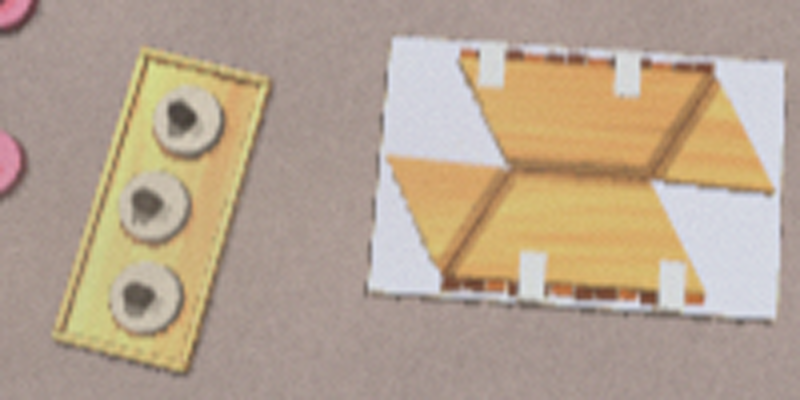

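View pics/c2.png

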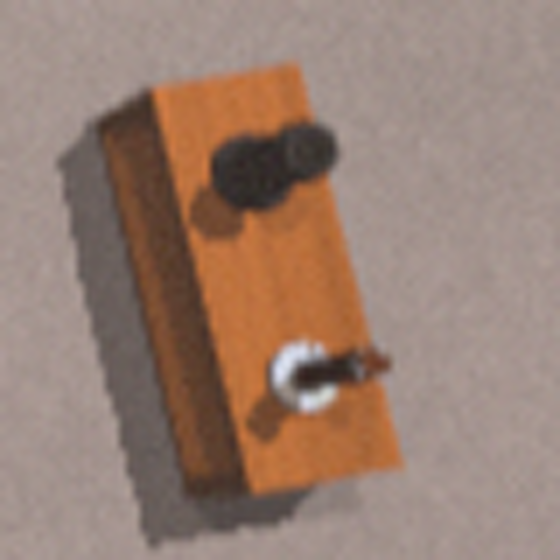

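Crop 1 (×4, origin (190,190)) shows three grey steel weights with black knobs at (188,122), (154,207) and (146,297), with feet in the tray. They fit the description, while the pink ones outside the tray do not. The near hip joint runs from (450,275) to corner_1 (508,172), then the ridge to (652,172), then the far hip to (712,78). Crop 2 (×7, origin (420,210)) shows the stylus collar (aluminium) at (303,377) and the lamp collar at (255,172).

```bash
cat >> h.py <<'E'
def fit(model,pts):
    "2D rigid fit: returns yaw, t, residuals"
    m=np.array(model,float);p=np.array(pts)[:,:2];mc,pc=m.mean(0),p.mean(0);a=m-mc;b=p-pc
    th=np.arctan2((a[:,0]*b[:,1]-a[:,1]*b[:,0]).sum(),(a*b).sum()); R=np.array([[np.cos(th),-np.sin(th)],[np.sin(th),np.cos(th)]])
    t=pc-R@mc; return th,t,p-(m@R.T+t)
class L(dict):pass
def load(f): return dict(np.load(f'pics/{f}.npz'))
E
python3 - <<'E'
from h import *
c=load('top0')
q=lambda u,v,z:w(c,190+(u+.5)/4-.5,190+(v+.5)/4-.5,z)
B=[q(*p,12) for p in[(393,38),(785,62),(775,320),(368,293)]]
r=fit([(95,147.5),(95,-147.5),(-95,-147.5),(-95,147.5)],B);print('board',r)
S=[q(508,172,16),q(652,172,16)];print('corners',S)
for p in[(188,122),(154,207),(146,297)]:print('weight',q(*p,22))
T=[q(*p,16) for p in[(143,48),(270,78),(187,373),(55,338)]]
print('tray',fit([(110,50),(110,-50),(-110,-50),(-110,50)],T))
k=lambda u,v,z:w(c,420+(u+.5)/7-.5,210+(v+.5)/7-.5,z)
R=[k(*p,75) for p in[(152,88),(298,65),(402,465),(252,492)]]
print('rack',fit([(80,30),(80,-30),(-80,-30),(-80,30)],R))
print('sty',k(303,377,80),k(375,362,146),'lamp',k(255,172,80),k(312,150,138))
E
```

```text
board (np.float64(-0.06225961707608851), array([544.21649057,  15.0878638 ]), array([[-1.35327094, -2.46367586],
       [ 0.26673065,  0.97002116],
       [ 0.95163543,  2.44230702],
       [ 0.13490486, -0.94865232]]))
corners [array([546.13740019,  67.57309109,  16.        ]), array([546.70285975, -37.04559589,  16.        ])]
weight [580.69009912 300.66023474  22.        ]
weight [518.47427214 321.73606636  22.        ]
weight [454.36512208 323.62680541  22.        ]
tray (np.float64(-0.23072537156476342), array([519.92605923, 315.687003  ]), array([[-1.18384519, -0.84987112],
       [-0.51484577,  1.57141274],
       [ 0.37315412,  0.84577454],
       [ 1.32553683, -1.56731616]]))
rack (np.float64(0.1762841050619971), array([ 495.12489334, -320.30778643]), array([[-0.31015243, -0.44707286],
       [-1.284514  ,  0.30169662],
       [ 0.76237429,  0.55332893],
       [ 0.83229214, -0.40795269]]))
sty [ 455.20838847 -326.12820438   80.        ] [ 456.08442914 -327.17364452  146.        ] lamp [ 534.35961178 -313.5387177    80.        ] [ 534.01178285 -313.7159207   138.        ]
```

```bash
python3 -m handwheel '[[[0,0,-22.4],[-0.35,-0.07,0],0.5],[[0,0,-22.4],[-0.35,-0.07,0],0.5],[[0,0,-22.4],[-0.35,-0.07,0],0.5],[[0,0,-22.4],[-0.35,-0.07,0],0.5],[[0,0,-22.4],[-0.35,-0.07,0],0.5],[[0,0,-22.4],[-0.35,-0.07,0],0.5],[[0,0,-22.4],[-0.35,-0.07,0],0.5],[[0,0,-22.4],[-0.35,-0.07,0],0.5],[[0,0,-22.4],[-0.35,-0.07,0],0.5],[[0,0,-22.4],[-0.35,-0.07,0],0.5],[[0,0,-22.4],[-0.35,-0.07,0],0.5]]'
python3 - <<'E'
from h import *
c=snap('wrist','w0'); o=get_obs(); print(o['tool_pos'],o['tcp_rot'],o['joint_positions']); print(np.linalg.inv(c['camera_from_world']).round(3),c['fx'])
E
```

```text
time: 1.2
tool_pos: [495.8, 288.0, 204.4]
tcp_rot: [3.141, -0.001, -3.141]
contact_force: [0.2, -0.8, -0.2]
grip_width: 45.8
finger_force: 0.0
[495.86425529 288.07830592 204.5464452 ] [ 3.14133544e+00 -3.90635301e-04 -3.14040382e+00] [ 3.92450953e-01  4.31432787e-01  1.38605175e+00  3.98790532e-04
  1.32437116e+00 -1.17963149e+00]
[[-1.00000e-03  9.64000e-01  2.66000e-01  4.24627e+02]
 [ 1.00000e+00  1.00000e-03  1.00000e-03  2.86653e+02]
 [ 1.00000e-03  2.66000e-01 -9.64000e-01  3.83952e+02]
 [ 0.00000e+00  0.00000e+00  0.00000e+00  1.00000e+00]] 293.0064303358431
```

View pics/w0.png

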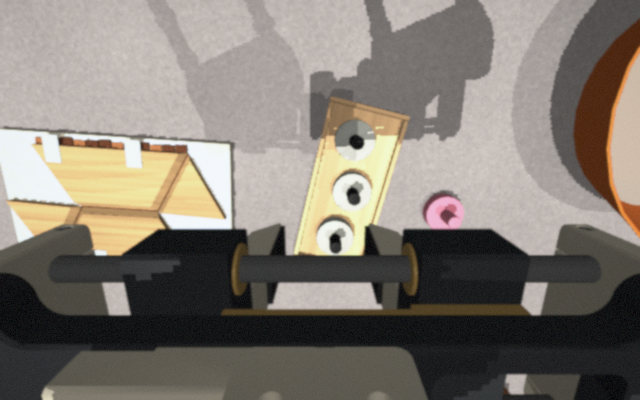

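The wrist view shows the three steel knobs at (357,142), (353,194) and (337,240). The near hip runs from (187,155) to corner_1 at (160,210), and the pink look-alike is outside the tray at (445,212).

Run:
```python
from h import *
c=load('w0')
for p in[(357,142),(353,194),(337,240)]:print('knob',w(c,*p,54).round(1))
for p in[(355,140),(352,191),(335,236)]:print('foot',w(c,*p,22).round(1))
print('c1',w(c,160,210,16),'ridge2',w(c,75,207,16),'start',w(c,187,155,16))
R,t=Rn.from_euler('z',-.0623).as_matrix()[:2,:2],np.array([544.2,15.1])
for n,p in dict(s=(-73,91.1),nm=(-40,72.5),c1=(0,50),rm=(0,0),c2=(0,-50),e=(73,-91.1),A=(-46,34),B=(-46,-34),C=(46,34),D=(46,-34)).items():
  P=R@p+t; print(n,P.round(1),np.round(px(c,[*P,14]),1), np.round(px(load('top0'),[*P,14]),1))
```

```text
knob [454.9 323.4  54. ]
knob [514.9 320.6  54. ]
knob [573.1 302.6  54. ]
foot [455.4 324.4  22. ]
foot [519.7 322.5  22. ]
foot [581.7 301.5  22. ]
c1 [547.49104017  70.09888628  16.        ] ridge2 [543.4610659  -41.15702947  16.        ] start [474.76498751 114.68223842  16.        ]
s [477.  110.6] [184.7 156.6] [301.5 256.5]
nm [508.8  89.9] [171.8 181.1] [308.8 245.5]
c1 [547.3  65. ] [157.  209.4] [317.5 232.3]
rm [544.2  15.1] [118.9 207.1] [334.7 233.5]
c2 [541.1 -34.8] [ 80.7 204.8] [351.8 234.6]
e [611.4 -80.4] [ 58.8 253.3] [367.  211.1]
A [500.4  51.9] [141.3 174.7] [321.9 248.5]
B [496.2 -16. ] [ 87.7 171.4] [345.5 250.1]
C [592.2  46.2] [148.1 240.6] [324.  217.2]
D [588.  -21.7] [ 97.8 237.7] [347.2 218.8]
```

```bash
python3 -m handwheel '[[[0,0,0],[0.041,0.0355,0.05],0.5],[[0,0,0],[0.041,0.0355,0.05],0.5],[[0,0,0],[0.041,0.0355,0.09],0.5],[[0,0,0],[0.041,0.0355,0.13],0.5],[[0,0,0],[0.041,0.0355,0.155],0.5],[[0,0,0],[0.041,0.0355,0.174],0.5],[[0,0,0],[0.041,0.0355,0.174],0.5],[[0,0,0],[0.041,0.0355,0.174],0],[[0,0,0],[0.041,0.0355,0.174],0],[[0,0,0],[0.041,0.0355,0.174],0],[[0,0,0],[0.041,0.0355,0.174],0],[[0,0,0],[0.041,0.0355,0.174],0]]'
```

```text
time: 2.45
tool_pos: [457.3, 323.6, 31.9]
tcp_rot: [3.139, 0.003, 3.14]
contact_force: [-1.9, 4.0, 18.3]
grip_width: 10.5
finger_force: 19.1
```

```bash
python3 -m handwheel '[[[0,0,0],[0,0,0],0],[[0,0,0],[0,0,0],0]]'
python3 - <<'E'
from h import *
c=snap('wrist','w1'); cv2.imwrite('pics/w1c.png',cv2.resize(c['image'][100:300,220:420,::-1],None,fx=3,fy=3))
E
```

```text
time: 2.65
tool_pos: [457.4, 323.0, 32.0]
tcp_rot: [3.14, 0.003, 3.141]
contact_force: [-0.3, 0.1, 8.6]
grip_width: 0.5
finger_force: 4.2
```

View pics/w1c.png

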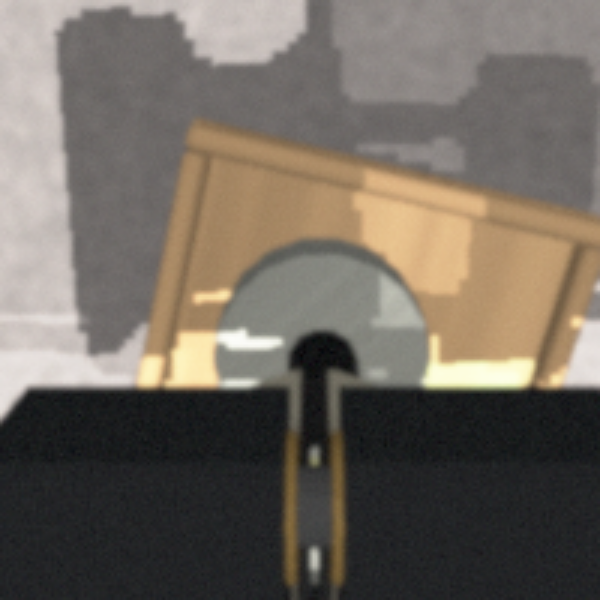

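The picture shows the fingers shut in front of the knob, with the knob (at about (328,222) in the full image) on the camera side. The grasp missed, so I'll recompute where the weight is.

Run:
```python
from h import *
c=load('w1'); f=lambda u,v:(220+(u+.5)/3-.5,100+(v+.5)/3-.5)
print(np.linalg.inv(c['camera_from_world']).round(3)[:3,3])
print(w(c,*f(323,362),54),w(c,*f(323,362)), 'foot edges z24',w(c,*f(322,255),24),w(c,*f(216,350),24),w(c,*f(430,350),24))
```

```text
[385.499 321.578 211.225]
[444.76440522 323.64187925  54.        ] [448.61932065 323.77612389  43.77339728] foot edges z24 [431.11505101 323.7520226   24.        ] [453.1634367  299.86737429  24.        ] [453.21173673 348.20354318  24.        ]
```

Run:
```python
from h import *
c=load('w1'); f=lambda u,v:(220+(u+.5)/3-.5,100+(v+.5)/3-.5)
o=get_obs();print(px(c,o['tool_pos']),px(c,o['tool_pos']-[0,0,-19]),o['grip_width'],o['finger_force'],o['contact_force'])
for p in[(323,345),(323,375),(315,400),(315,430),(315,480),(315,520),(296,400),(334,400),(200,420),(295,500),(260,388)]:print(p,w(c,*f(*p)).round(1))
```

```text
(np.float64(325.8601223431646), np.float64(226.47609871953168)) (np.float64(326.0943631360515), np.float64(238.47044274088938)) 0.5903467930537676 4.148755765054375 [ 0.20075596 -0.7297134   6.91232599]
(323, 345) [448.7 323.9  33.3]
(323, 375) [448.4 323.7  51.5]
(315, 400) [452.7 322.1  53.8]
(315, 430) [459.2 322.1  53.2]
(315, 480) [426.6 321.8 134.5]
(315, 520) [429.4 321.8 137.1]
(296, 400) [446.5 318.7  68.2]
(334, 400) [446.2 325.4  69. ]
(200, 420) [421.4 310.6 132. ]
(295, 500) [426.6 320.  138.2]
(260, 388) [421.  316.1 124.8]
```

Run:
```python
from h import *
c=snap('side','s1'); u,v=map(int,px(c,[457,323,50])); print(u,v); cv2.imwrite('pics/s1c.png',cv2.resize(c['image'][v-50:v+50,u-60:u+60,::-1],None,fx=6,fy=6,interpolation=cv2.INTER_CUBIC))
```

```text
230 176
```

View pics/s1c.png

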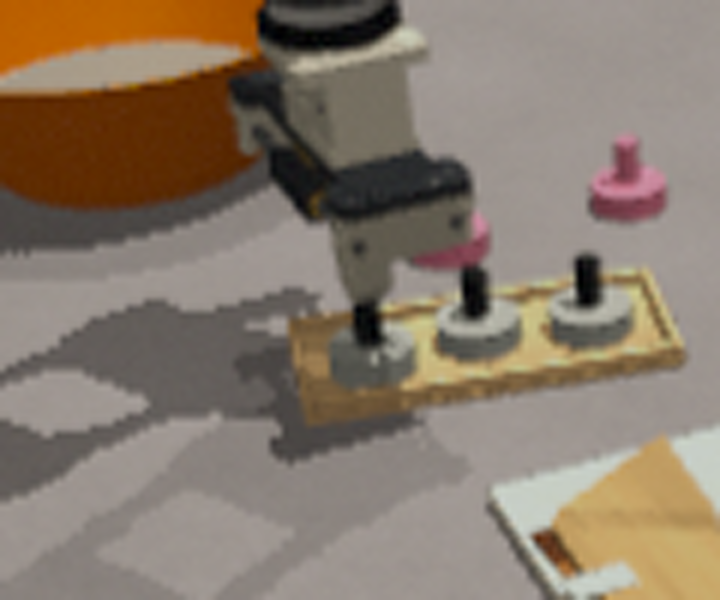

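The side crop shows the fingertips closed just above the knob at crop (370,300), where z is about 50, although the TCP reads 32. The real finger ends therefore sit about 18 mm behind the reported TCP, so I'll open and go lower while watching the force.

```bash
python3 -m handwheel '[[[0,0,0],[0,0,-0.005],0.5],[[0,0,0],[0,0,-0.005],0.5],[[0,0,0],[-0.001,0,-0.005],0.5],[[0,0,0],[-0.001,0,-0.005],0.5],[[0,0,0],[0.001,0,0],0.5],[[0,0,0],[0.001,0,0.005],0.5],[[0,0,0],[0.001,0,0.01],0.5],[[0,0,0],[0.001,0,0.013],0.5],[[0,0,0],[0.001,0,0.016],0.5],[[0,0,0],[0.001,0,0.016],0.5]]'; python3 -m handwheel '[[[0,0,0],[0,0,0],0],[[0,0,0],[0,0,0],0],[[0,0,0],[0,0,0],0],[[0,0,0],[0,0,0],0],[[0,0,0],[0,0,0],0],[[0,0,0],[0,0,0],0]]'
```

```text
time: 3.75
tool_pos: [455.0, 322.3, 13.9]
tcp_rot: [-3.141, -0.001, 3.141]
contact_force: [-0.3, -0.3, -0.3]
grip_width: 45.6
finger_force: 0.0
time: 4.35
tool_pos: [455.4, 322.6, 14.6]
tcp_rot: [3.141, 0.001, 3.141]
contact_force: [-0.9, 0.1, 0.3]
grip_width: 15.0
finger_force: 30.0
```

```bash
python3 -m handwheel '[[[0,0,0],[0,0,-0.02],0],[[0,0,0],[0,0,-0.055],0],[[0,0,0],[0,0,-0.09],0],[[0,0,0],[-0.007,-0.04,-0.09],0],[[0,0,0],[-0.014,-0.08,-0.09],0],[[0,0,0],[-0.021,-0.12,-0.09],0],[[0,0,0],[-0.028,-0.16,-0.09],0],[[0,0,0],[-0.035,-0.2,-0.09],0],[[0,0,0],[-0.042,-0.24,-0.09],0],[[0,0,0],[-0.045,-0.271,-0.09],0],[[0,0,0],[-0.045,-0.271,-0.09],0],[[0,0,0],[-0.045,-0.271,-0.09],0]]'
python3 - <<'E'
from h import *
c=snap('wrist','w2'); o=get_obs(); print(o['tool_pos'],o['tcp_rot'],o['grip_width'],o['contact_force'])
E
```

```text
time: 5.55
tool_pos: [499.6, 50.9, 104.1]
tcp_rot: [3.141, -0.001, 3.139]
contact_force: [0.2, -0.1, -2.8]
grip_width: 14.7
finger_force: 30.0
[499.51580258  51.71335214 104.1042258 ] [ 3.14113587e+00 -1.07201478e-03  3.14020029e+00] 15.342462813170588 [ 0.29899578  0.89539579 -3.46988787]
```

View pics/w2.png

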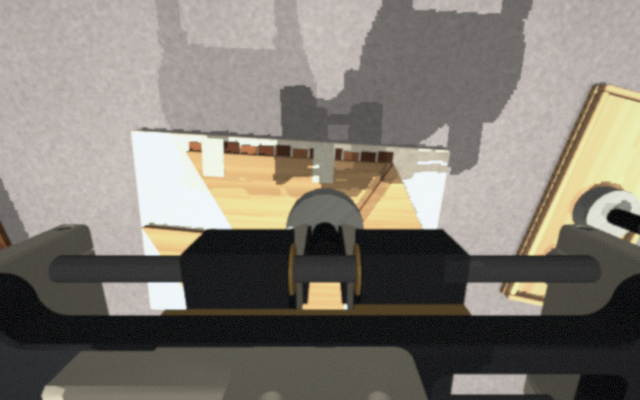

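The wrist view shows the weight held upright over the near panel at (325,210).

```bash
python3 -m handwheel '[[[0,0,0],[0,0,0.03],0],[[0,0,0],[0,0,0.055],0],[[0,0,0],[0,0,0.068],0],[[0,0,0],[0,0,0.0735],0],[[0,0,0],[0,0,0.075],0],[[0,0,0],[0,0,0.075],0],[[0,0,0],[0,0,0.075],0.4],[[0,0,0],[0,0,0.075],0.5],[[0,0,0],[0,0,0.075],0.5],[[0,0,0],[0,0,0.04],0.5],[[0,0,0],[0,0,-0.01],0.5],[[0,0,0],[0,0,-0.02],0.5]]'
```

```text
time: 6.8
tool_pos: [503.1, 51.2, 129.7]
tcp_rot: [-3.141, 0.01, 3.141]
contact_force: [0.2, 0.2, 0.5]
grip_width: 45.8
finger_force: 0.0
```

```bash
python3 -m handwheel '[[[0,0,0],[-0.018,0.05,0],0.5],[[0,0,0],[-0.018,0.1,0],0.5],[[0,0,0],[-0.018,0.15,0],0.5],[[0,0,0],[-0.018,0.2,0],0.5],[[0,0,0],[-0.018,0.25,0],0.5],[[0,0,0],[-0.018,0.27,0],0.5],[[0,0,0],[-0.018,0.27,0],0.5],[[0,0,0],[-0.018,0.27,0.04],0.5],[[0,0,0],[-0.018,0.27,0.07],0.5],[[0,0,0],[-0.018,0.27,0.07],0.5]]'
python3 - <<'E'
from h import *
c=snap('wrist','w3'); o=get_obs(); print(o['tool_pos'],o['tcp_rot'])
c=snap('top','t3')
i=load('w3')['image'][100:300,170:470]; j=c['image'][190:290,190:390]
cv2.imwrite('pics/m3.png',np.vstack([cv2.resize(i,(600,400)),cv2.resize(j,(400,200))[:, :400].copy() if 0 else np.pad(cv2.resize(j,(400,200)),((0,0),(0,200),(0,0)))])[:,:,::-1])
E
```

```text
time: 7.8
tool_pos: [515.4, 319.0, 50.2]
tcp_rot: [-3.138, -0.008, 3.14]
contact_force: [0.2, 0.2, -0.0]
grip_width: 45.9
finger_force: 0.0
[517.11379418 319.80348658  52.87503567] [-3.13954338 -0.00408839  3.1397839 ]
```

View pics/m3.png

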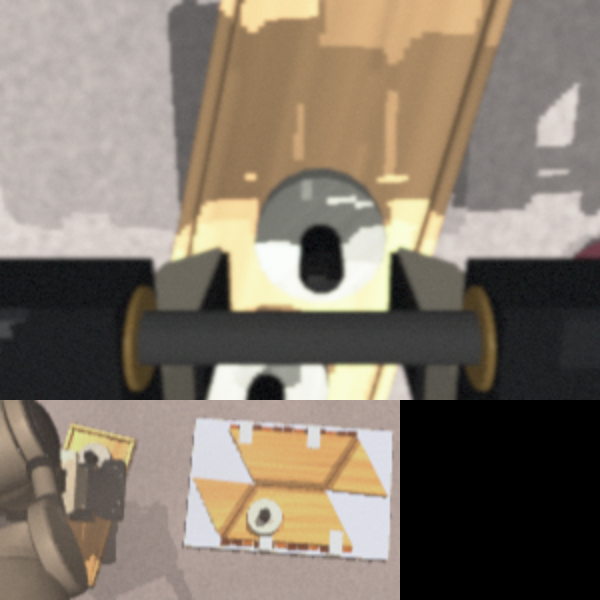

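The wrist crop shows W2 upright, its knob at (321,260) between the open fingers and slightly to the right. The top crop shows the first weight standing on the near panel at (263,517).

```bash
python3 -m handwheel '[[[0,0,0],[0,0.0025,0.015],0.5],[[0,0,0],[0,0.0025,0.03],0.5],[[0,0,0],[0,0.0025,0.0395],0.5],[[0,0,0],[0,0.0025,0.0395],0.5],[[0,0,0],[0,0.0025,0.0395],0],[[0,0,0],[0,0.0025,0.0395],0],[[0,0,0],[0,0.0025,0.0395],0],[[0,0,0],[0,0.0025,0.0395],0],[[0,0,0],[0,0.0025,0.0395],0],[[0,0,0],[0,0.0025,0.0395],0]]'
```

```text
time: 8.9
tool_pos: [518.5, 323.9, 15.3]
tcp_rot: [3.141, 0.001, 3.141]
contact_force: [-0.0, -0.3, 2.1]
grip_width: 15.0
finger_force: 30.0
```

```bash
python3 -m handwheel '[[[0,0,0],[0,0,-0.02],0],[[0,0,0],[0,0,-0.055],0],[[0,0,0],[0,0,-0.09],0],[[0,0,0],[-0.011,-0.04,-0.09],0],[[0,0,0],[-0.022,-0.08,-0.09],0],[[0,0,0],[-0.033,-0.12,-0.09],0],[[0,0,0],[-0.043,-0.16,-0.09],0],[[0,0,0],[-0.054,-0.2,-0.09],0],[[0,0,0],[-0.065,-0.24,-0.09],0],[[0,0,0],[-0.074,-0.277,-0.09],0],[[0,0,0],[-0.074,-0.277,-0.09],0],[[0,0,0],[-0.074,-0.277,-0.09],0]]'
python3 -m handwheel '[[[0,0,0],[0,0,0.03],0],[[0,0,0],[0,0,0.055],0],[[0,0,0],[0,0,0.068],0],[[0,0,0],[0,0,0.0735],0],[[0,0,0],[0,0,0.075],0],[[0,0,0],[0,0,0.075],0],[[0,0,0],[0,0,0.075],0.4],[[0,0,0],[0,0,0.075],0.5],[[0,0,0],[0,0,0.075],0.5],[[0,0,0],[0,0,0.04],0.5],[[0,0,0],[0,0,-0.01],0.5],[[0,0,0],[0,0,-0.02],0.5]]'; python3 -m handwheel '[[[0,0,0],[0,0.05,0],0.5],[[0,0,0],[0.004,0.1,0],0.5],[[0,0,0],[0.008,0.15,0],0.5],[[0,0,0],[0.012,0.2,0],0.5],[[0,0,0],[0.012,0.25,0],0.5],[[0,0,0],[0.012,0.256,0],0.5],[[0,0,0],[0.012,0.256,0],0.5],[[0,0,0],[0.012,0.256,0.04],0.5],[[0,0,0],[0.012,0.256,0.07],0.5],[[0,0,0],[0.012,0.256,0.07],0.5]]';python3 - <<'E'
from h import *
c=snap('wrist','w4'); o=get_obs(); print(o['tool_pos'],o['tcp_rot'])
c=snap('top','t4')
i=load('w4')['image'][100:300,170:470]; j=c['image'][190:290,190:390]
cv2.imwrite('pics/m4.png',np.vstack([cv2.resize(i,(600,400)),np.pad(cv2.resize(j,(400,200)),((0,0),(0,200),(0,0)))])[:,:,::-1])
E
```

```text
time: 10.1
tool_pos: [591.6, 46.2, 104.3]
tcp_rot: [3.141, -0.001, 3.139]
contact_force: [-0.7, 0.6, -2.3]
grip_width: 14.9
finger_force: 30.0
time: 11.3
tool_pos: [595.3, 46.7, 131.2]
tcp_rot: [-3.141, 0.011, 3.141]
contact_force: [0.6, 0.3, 0.5]
grip_width: 45.7
finger_force: 0.0
time: 12.3
tool_pos: [577.7, 299.6, 50.6]
tcp_rot: [-3.138, -0.008, 3.139]
contact_force: [-1.4, 0.4, -0.5]
grip_width: 45.7
finger_force: 0.0
[579.39971942 300.50155363  53.39810624] [-3.13972445 -0.00411124  3.13877455]
```

View pics/m4.png

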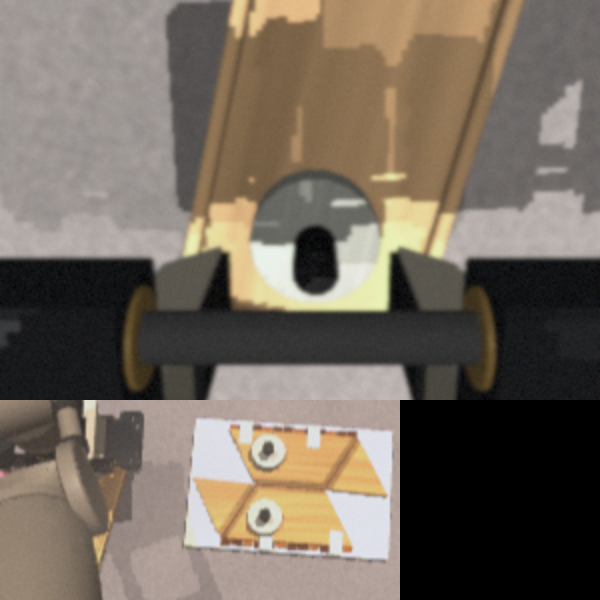

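The wrist crop shows W3 centred between the fingers at (316,262). The top crop shows the first two weights standing, one on each large panel.

```bash
python3 -m handwheel '[[[0,0,0],[0,0.001,0.015],0.5],[[0,0,0],[0,0.001,0.03],0.5],[[0,0,0],[0,0.001,0.0395],0.5],[[0,0,0],[0,0.001,0.0395],0.5],[[0,0,0],[0,0.001,0.0395],0],[[0,0,0],[0,0.001,0.0395],0],[[0,0,0],[0,0.001,0.0395],0],[[0,0,0],[0,0.001,0.0395],0],[[0,0,0],[0,0.001,0.0395],0],[[0,0,0],[0,0.001,0.0395],0],[[0,0,0],[0,0.001,-0.005],0],[[0,0,0],[0,0.001,-0.055],0]]'
python3 -m handwheel '[[[0,0,0],[-0.001,-0.04,0],0],[[0,0,0],[-0.002,-0.08,0],0],[[0,0,0],[-0.003,-0.12,0],0],[[0,0,0],[-0.004,-0.16,0],0],[[0,0,0],[-0.005,-0.2,0],0],[[0,0,0],[-0.006,-0.24,0],0],[[0,0,0],[-0.007,-0.28,0],0],[[0,0,0],[-0.008,-0.323,0],0],[[0,0,0],[-0.008,-0.323,0],0],[[0,0,0],[-0.008,-0.323,0],0]]'
```

```text
time: 13.6
tool_pos: [578.2, 303.2, 107.8]
tcp_rot: [-3.139, -0.007, 3.141]
contact_force: [1.3, 0.4, -3.4]
grip_width: 14.9
finger_force: 30.0
time: 14.6
tool_pos: [587.5, -19.9, 109.3]
tcp_rot: [3.141, -0.001, 3.138]
contact_force: [0.4, 0.8, -3.2]
grip_width: 14.8
finger_force: 30.0
```

```bash
python3 -m handwheel '[[[0,0,0],[0,-0.001,0.03],0],[[0,0,0],[0,-0.001,0.06],0],[[0,0,0],[0,-0.001,0.073],0],[[0,0,0],[0,-0.001,0.0785],0],[[0,0,0],[0,-0.001,0.08],0],[[0,0,0],[0,-0.001,0.08],0],[[0,0,0],[0,-0.001,0.08],0.4],[[0,0,0],[0,-0.001,0.08],0.5],[[0,0,0],[0,-0.001,0.08],0.5],[[0,0,0],[0,-0.001,0.04],0.5],[[0,0,0],[0,-0.001,-0.01],0.5],[[0,0,0],[0,-0.001,-0.04],0.5]]'
python3 -m handwheel '[[[0,0,0],[0.03,-0.04,-0.02],0.5],[[0,0,0],[0.06,-0.08,-0.04],0.5],[[0,0,0],[0.09,-0.12,-0.05],0.5],[[0,0,0],[0.11,-0.16,-0.05],0.5],[[0,0,0],[0.132,-0.2,-0.05],0.5],[[0,0,0],[0.132,-0.24,-0.05],0.5],[[0,0,0],[0.132,-0.28,-0.05],0.5],[[0,0,0],[0.132,-0.306,-0.05],0.5],[[0,0,0],[0.132,-0.306,-0.05],0.5],[[0,0,0],[0.132,-0.306,-0.05],0.5]]'
python3 - <<'E'
from h import *
c=snap('wrist','w5'); o=get_obs(); print(o['tool_pos'],o['tcp_rot'])
d=snap('top','t5')
i=c['image'][60:300,:]; j=d['image'][190:290,240:500]
cv2.imwrite('pics/m5.png',np.vstack([i,cv2.resize(j,(640,246),interpolation=cv2.INTER_CUBIC)])[:,:,::-1])
E
```

```text
time: 15.8
tool_pos: [589.3, -20.5, 154.0]
tcp_rot: [-3.141, 0.005, 3.141]
contact_force: [0.2, -0.2, 0.4]
grip_width: 46.1
finger_force: 0.0
time: 16.8
tool_pos: [455.4, -326.2, 199.9]
tcp_rot: [3.141, 0.0, 3.139]
contact_force: [1.7, -0.2, 0.1]
grip_width: 45.6
finger_force: 0.0
[ 455.59862245 -325.4819542   200.00570223] [3.14108996e+00 8.76794417e-05 3.14065275e+00]
```

View pics/m5.png

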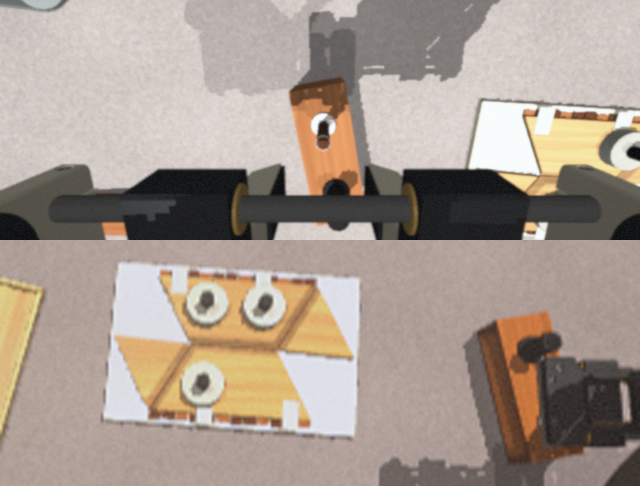

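The weights stand at (207,300), (264,306) and (202,382) in the lower panel, all on the large panels. In the wrist image the stylus has its collar at (322,185) and its handle top at (323,203), with the lamp at (337,255).

Run:
```python
from h import *
c=load('w5'); print(w(c,322,185,80),w(c,323,203,146),w(c,337,250,80))
d=load('t5'); s=640/260
for p,z in[((207,304),36),((264,307),36),((202,384),36)]:print(w(d,240+p[0]/s,190+(p[1]-240)/s,z).round(1))
R,t=Rn.from_euler('z',-.0623).as_matrix()[:2,:2],np.array([544.2,15.1])
# refine roof: groove line points from top t5 (z16): c1,c2
for p in[(190,343),(278,348)]:print('corner',w(d,240+p[0]/s,190+(p[1]-240)/s,16).round(1))
```

```text
[ 456.48105593 -329.55194767   80.        ] [ 455.94172912 -328.29060066  146.        ] [ 531.286528   -313.03946228   80.        ]
[591.5  46.2  36. ]
[588.3 -20.4  36. ]
[497.9  51.6  36. ]
corner [548.4  66.   16. ]
corner [543.  -37.9  16. ]
```

```bash
python3 -m handwheel '[[[0,0,0],[0,-0.002,0.04],0.5],[[0,0,0],[0,-0.002,0.08],0.5],[[0,0,0],[0,-0.002,0.105],0.5],[[0,0,0],[0,-0.002,0.118],0.5],[[0,0,0],[0,-0.002,0.124],0.5],[[0,0,0],[0,-0.002,0.124],0.5]]'; python3 -m handwheel '[[[0,0,0],[0,0,0],0],[[0,0,0],[0,0,0],0],[[0,0,0],[0,0,0],0],[[0,0,0],[0,0,0],0],[[0,0,0],[0,0,0],0],[[0,0,0],[0,0,0],0],[[0,0,0],[0,0,0],0]]'
python3 - <<'E'
from h import *
o=get_obs();print(o['tool_pos'],o['tcp_rot'],o['contact_force'])
snap('top','t6');snap('wrist','w6')
E
```

```text
time: 17.5
tool_pos: [456.1, -327.8, 76.2]
tcp_rot: [-3.141, 0.0, 3.142]
contact_force: [0.4, -0.4, -0.4]
grip_width: 45.7
finger_force: 0.0
time: 18.2
tool_pos: [455.8, -328.1, 76.1]
tcp_rot: [-3.141, 0.0, 3.141]
contact_force: [-1.3, 0.3, 3.5]
grip_width: 11.5
finger_force: 30.0
[ 455.76249511 -328.14304767   76.12802653] [-3.14145820e+00  2.76429432e-04  3.14069749e+00] [-1.30109208  0.27173639  3.52197317]
```

```bash
python3 -m handwheel '[[[0,0,0],[0,0,-0.02],0],[[0,0,0],[0,0,-0.05],0],[[0,0,0],[0,0,-0.09],0],[[0,0,0],[0,0,-0.124],0],[[0,0,0],[-0.02,0.04,-0.124],0],[[0,0,0],[-0.04,0.08,-0.124],0],[[0,0,0],[-0.06,0.12,-0.124],0],[[0,0,0],[-0.08,0.16,-0.124],0],[[0,0,0],[-0.1,0.2,-0.124],0],[[0,0,0],[-0.12,0.24,-0.124],0],[[0,0,0],[-0.14,0.28,-0.124],0],[[0,0,0],[-0.15,0.31,-0.124],0]]'; python3 -m handwheel '[[[0,0,0],[-0.014,0.033,0],0],[[0,0,0],[-0.014,0.033,0],0],[[0,0,0],[-0.014,0.033,0],0],[[0,0,0],[-0.014,0.033,0],0]]'
cat > rect.py <<'E'
from h import *
import sys
c=snap('wrist',sys.argv[1]); o=get_obs(); print(o['tool_pos'],o['tcp_rot'],o['grip_width'])
R,t=Rn.from_euler('z',-.0623).as_matrix()[:2,:2],np.array([544.2,15.1])
# canvas 700x500, 3 px/mm... u right = -y_roof, v down = -x_roof, centre (350,250)
S=3.2
g=np.array([(-100,100),(100,100),(100,-100),(-100,-100)],float)
P=[px(c,[*(R@p+t),20]) for p in g]; dst=[(350-S*p[1],290-S*p[0]) for p in g]
H=cv2.getPerspectiveTransform(np.float32(P),np.float32(dst)); im=cv2.warpPerspective(c['image'],H,(700,580),flags=cv2.INTER_CUBIC)
m=[(-80,95),(0,50),(0,-50),(80,-95)]
for p in m: cv2.circle(im,(int(350-S*p[1]),int(290-S*p[0])),3,(0,0,255),1)
cv2.polylines(im,[np.int32([(350-S*p[1],290-S*p[0]) for p in m])],False,(0,0,255),1)
cv2.imwrite(f'pics/{sys.argv[1]}r.png',im[:,:,::-1])
E
python3 rect.py w7
```

```text
time: 19.5
tool_pos: [606.8, -15.5, 199.3]
tcp_rot: [3.141, -0.0, -3.141]
contact_force: [0.0, -0.7, -0.7]
grip_width: 11.6
finger_force: 30.0
time: 19.9
tool_pos: [619.6, 13.9, 199.6]
tcp_rot: [-3.141, -0.001, 3.14]
contact_force: [0.5, 0.2, -0.5]
grip_width: 11.2
finger_force: 30.0
[619.64078893  13.62142893 199.81118608] [-3.14135727e+00 -4.09813565e-04  3.13947201e+00] 11.579927303035642
```

View pics/w7r.png

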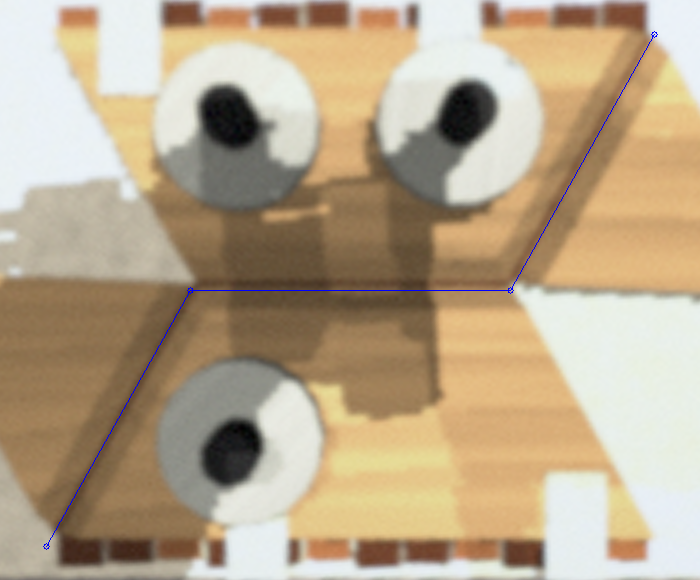

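The rectified view (3.2 px/mm, model line in blue) shows the three weights upright and the dark groove bands near the line. The outer panel edges at v≈27 and v≈538 suggest an x offset of 1–2 mm, so I'll measure the bands numerically.

```bash
cat > band.py <<'E'
from h import *
from scipy.ndimage import map_coordinates
import sys
def run(name):
    c=load(name); g=cv2.cvtColor(c['image'],cv2.COLOR_RGB2GRAY).astype(float)
    R,t=Rn.from_euler('z',-.0623).as_matrix()[:2,:2],np.array([544.2,15.1])
    m=np.array([(-80,95),(0,50),(0,-50),(80,-95)],float); off=np.arange(-18,18.1,.25)
    for k in range(3):
        a,b=m[k],m[k+1]; L=np.linalg.norm(b-a); d=(b-a)/L; n=np.array([-d[1],d[0]])
        for s in np.arange(10,L-5,8):
            I=np.zeros(len(off))
            for ds in np.arange(-3,3.1,1):
                P=np.array([px(c,[*(R@(a+d*(s+ds)+n*o)+t),20]) for o in off]); I+=map_coordinates(g,[P[:,1],P[:,0]],order=1)
            I/=7; G=np.gradient(I)
            # entering edge (drop) and leaving edge (rise) 13..19 mm apart
            best=max(((-G[i]+G[j],i,j) for i in range(len(off)) for j in range(i+52,min(i+77,len(off)))))
            print(k,round(s),'edges',off[best[1]],off[best[2]],'mid',(off[best[1]]+off[best[2]])/2,'str',round(best[0],1))
run(sys.argv[1])
E
python3 band.py w7
```

```text
0 10 edges -14.5 0.5 mid -7.0 str 4.8
0 18 edges -7.25 8.25 mid 0.5 str 4.6
0 26 edges -7.5 8.75 mid 0.625 str 3.5
0 34 edges -7.75 8.5 mid 0.375 str 3.9
0 42 edges -7.25 8.75 mid 0.75 str 4.7
0 50 edges -12.25 1.0 mid -5.625 str 4.4
0 58 edges -12.0 1.0 mid -5.5 str 4.2
0 66 edges -7.25 8.5 mid 0.625 str 4.0
0 74 edges -7.75 8.0 mid 0.125 str 4.2
0 82 edges -1.75 11.5 mid 4.875 str 3.9
1 10 edges 1.5 15.5 mid 8.5 str 3.7
1 18 edges -13.75 3.0 mid -5.375 str 3.8
1 26 edges -15.25 3.5 mid -5.875 str 3.5
1 34 edges -14.0 3.5 mid -5.25 str 3.1
1 42 edges -9.75 3.25 mid -3.25 str 3.9
1 50 edges -10.5 3.5 mid -3.5 str 4.8
1 58 edges -10.25 3.25 mid -3.5 str 5.7
1 66 edges -15.25 3.75 mid -5.75 str 4.3
1 74 edges -16.0 3.0 mid -6.5 str 4.2
1 82 edges -5.75 9.75 mid 2.0 str 7.2
1 90 edges -6.0 10.0 mid 2.0 str 7.6
2 10 edges -7.75 8.5 mid 0.375 str 7.1
2 18 edges -7.5 8.25 mid 0.375 str 7.5
2 26 edges -7.75 8.25 mid 0.25 str 7.7
2 34 edges -0.25 14.5 mid 7.125 str 7.6
2 42 edges -7.5 8.25 mid 0.375 str 7.7
2 50 edges -7.5 8.25 mid 0.375 str 7.2
2 58 edges -7.25 8.5 mid 0.625 str 7.3
2 66 edges -7.75 8.75 mid 0.5 str 7.5
2 74 edges -7.5 8.0 mid 0.25 str 7.5
2 82 edges -7.5 7.75 mid 0.125 str 6.7
```

The bands put the roof centre at about (546.1, 14.6) with yaw -0.062. That makes the start (478.9,110.1), corner_1 (549.2,64.5), corner_2 (543.0,-35.3) and the end (613.3,-80.9).

```bash
python3 -m handwheel '[[[0,0,0],[0.04,0.03,0],0],[[0,0,0],[0.08,0.06,0],0],[[0,0,0],[0.12,0.09,0],0],[[0,0,0],[0.1407,0.0963,0],0],[[0,0,0],[0.1407,0.0963,0.04],0],[[0,0,0],[0.1407,0.0963,0.07],0],[[0,0,0],[0.1407,0.0963,0.095],0],[[0,0,0],[0.1407,0.0963,0.105],0],[[0,0,0],[0.1407,0.0963,0.105],0],[[0,0,0],[0.1407,0.0963,0.105],0],[[0,0,0],[0.1407,0.0963,0.105],0]]'
python3 - <<'E'
from h import *
P=[]
for i in range(2):
    c=snap('wrist',f'w8{i}'); P.append(get_obs()['tool_pos'])
print(np.mean(P,0),get_obs()['tcp_rot'],px(c,[478.9,110,30]))
d=snap('side','s8');u,v=map(int,px(d,[478.9,110,30]));print(u,v)
a=cv2.resize(c['image'][120:300,220:420],(600,540));b=cv2.resize(d['image'][v-25:v+20,u-25:u+25],(200,180),interpolation=cv2.INTER_CUBIC)
cv2.imwrite('pics/m8.png',np.hstack([a,np.pad(b,((0,360),(0,0),(0,0)))])[:,:,::-1])
E
```

```text
time: 21.05
tool_pos: [480.4, 111.1, 96.3]
tcp_rot: [3.141, 0.003, 3.14]
contact_force: [0.0, -0.1, -1.0]
grip_width: 11.6
finger_force: 30.0
[480.20334083 111.16659467  96.08741733] [3.14136974e+00 2.24901627e-03 3.14063720e+00] (np.float64(324.1400982118435), np.float64(196.60205938760961))
262 209
```

View pics/m8.png

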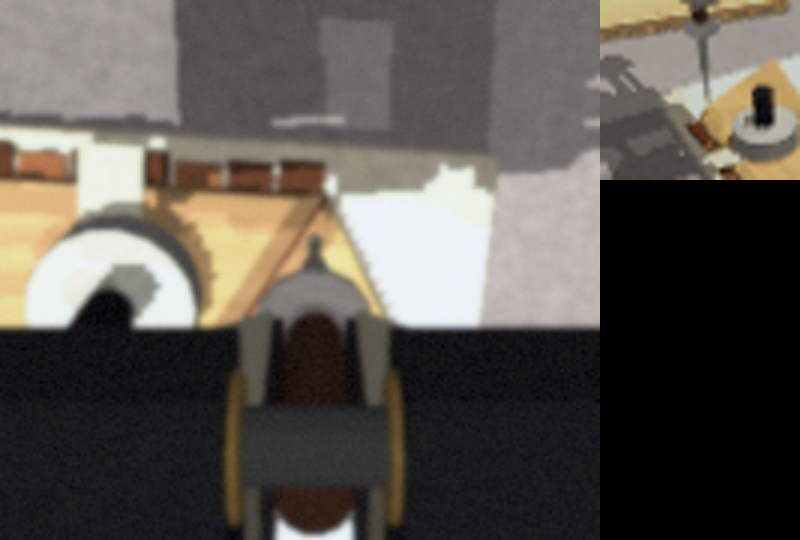

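The wrist crop shows the ball tip at crop (315,240), and the groove's near end just beyond it at about (318,200). Next I'll compute both in the same image.

```bash
python3 - <<'E'
from h import *
c=load('w81'); f=lambda u,v:(220+(u+.5)/3-.5,120+(v+.5)/3-.5)
print('ball',w(c,*f(315,240),33), w(c,*f(315,240)))
print('collar', w(c,*f(315,300)))
E
python3 band.py w81 | head -4
python3 - <<'E'
import cv2; i=cv2.imread('pics/w81.png'); cv2.imwrite('pics/z8.png',cv2.resize(i[165:230,285:355],None,fx=9,fy=9,interpolation=cv2.INTER_CUBIC))
E
```

```text
ball [480.79260505 110.45243741  33.        ] [480.36773991 110.44951429  34.42494337]
collar [474.39199186 110.31488645  99.24318358]
0 10 edges -7.0 8.5 mid 0.75 str 7.5
0 18 edges -7.75 7.75 mid 0.0 str 10.6
0 26 edges -15.0 0.25 mid -7.375 str 7.1
0 34 edges -1.5 12.25 mid 5.375 str 4.8
```

View pics/z8.png

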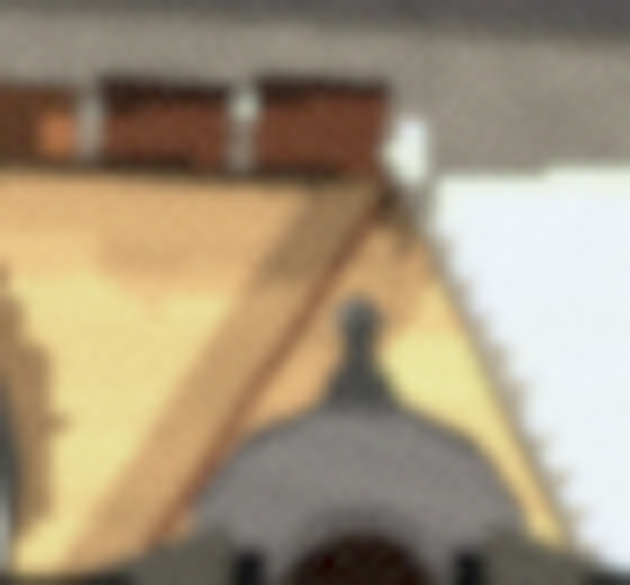

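```bash
python3 -m handwheel '[[[0,0,0],[0,0,0.004],0],[[0,0,0],[0,0,0.008],0],[[0,0,0],[0,0,0.011],0],[[0,0,0],[0,0,0.014],0],[[0,0,0],[0,0,0.0155],0],[[0,0,0],[0,0,0.0155],0],[[0,0,0],[0,0,0.0155],0],[[0,0,0],[0,0,0.0155],0]]'
python3 - <<'E'
from h import *
P=[]
for i in range(4):
    c=capture('side'); P.append(get_obs()['tool_pos'])
o=get_obs();print(np.round(P,1),o['contact_force'],o['moment'],o['time'])
E
```

```text
time: 22.0
tool_pos: [479.5, 111.2, 79.5]
tcp_rot: [3.142, 0.0, 3.141]
contact_force: [0.1, -0.5, -0.4]
grip_width: 11.6
finger_force: 30.0
[[479.5 111.2  79.6]
 [479.5 111.2  79.6]
 [479.4 111.2  79.5]
 [479.4 111.3  79.5]] [ 0.44572174 -0.08027706 -0.45758796] [-0.00685516  0.00685069 -0.02510873] 22.2
```

```bash
python3 -m handwheel '[[[0,0,0],[-0.0019,-0.0013,0.0005],0],[[0,0,0],[-0.0039,-0.0026,0.001],0],[[0,0,0],[-0.0058,-0.0038,0.001],0],[[0,0,0],[-0.0077,-0.0051,0.001],0],[[0,0,0],[-0.0097,-0.0064,0.001],0],[[0,0,0],[-0.0116,-0.0077,0.001],0],[[0,0,0],[-0.0135,-0.009,0.001],0],[[0,0,0],[-0.0154,-0.0102,0.001],0],[[0,0,0],[-0.0174,-0.0115,0.001],0],[[0,0,0],[-0.0193,-0.0128,0.001],0],[[0,0,0],[-0.0212,-0.0141,0.001],0],[[0,0,0],[-0.0232,-0.0154,0.001],0]]'
```

```text
time: 23.4
tool_pos: [502.8, 95.7, 78.4]
tcp_rot: [3.142, 0.0, 3.141]
contact_force: [-0.9, 0.4, 0.4]
grip_width: 11.8
finger_force: 30.0
```

```bash
python3 -m handwheel '[[[0,0,0],[-0.0019,-0.0013,0],0],[[0,0,0],[-0.0039,-0.0026,0],0],[[0,0,0],[-0.0058,-0.0038,0],0],[[0,0,0],[-0.0077,-0.0051,0],0],[[0,0,0],[-0.0097,-0.0064,0],0],[[0,0,0],[-0.0116,-0.0077,0],0],[[0,0,0],[-0.0135,-0.009,0],0],[[0,0,0],[-0.0154,-0.0102,0],0],[[0,0,0],[-0.0174,-0.0115,0],0],[[0,0,0],[-0.0193,-0.0128,0],0],[[0,0,0],[-0.0212,-0.0141,0],0],[[0,0,0],[-0.0232,-0.0154,0],0]]'
```

```text
time: 24.6
tool_pos: [525.9, 80.3, 78.4]
tcp_rot: [3.142, 0.0, 3.141]
contact_force: [0.7, -0.2, -1.0]
grip_width: 10.7
finger_force: 30.0
```

```bash
python3 -m handwheel '[[[0,0,0],[-0.0019,-0.0013,0],0],[[0,0,0],[-0.0039,-0.0026,0],0],[[0,0,0],[-0.0058,-0.0038,0],0],[[0,0,0],[-0.0077,-0.0051,0],0],[[0,0,0],[-0.0097,-0.0064,0],0],[[0,0,0],[-0.0116,-0.0077,0],0],[[0,0,0],[-0.0135,-0.009,0],0],[[0,0,0],[-0.0154,-0.0102,0],0],[[0,0,0],[-0.0174,-0.0115,0],0],[[0,0,0],[-0.0193,-0.0128,0],0],[[0,0,0],[-0.0212,-0.0141,0],0],[[0,0,0],[-0.023,-0.0151,0],0]]'
python3 - <<'E'
from h import *
P=[]
for i in range(3): capture('side'); P.append(get_obs())
print(np.mean([o['tool_pos'] for o in P],0),np.mean([o['contact_force'] for o in P],0)); snap('top','t9'); c=snap('wrist','w9')
q=get_obs()['tool_pos']
print([w(c,u,v).round(1) for u,v in[(325,y) for y in(185,190,195,200,205,210,215)]])
E
python3 band.py w9 | awk '$7>-2.5&&$7<2.5||1' | grep -v '^2' | head -24
```

```text
time: 25.8
tool_pos: [548.9, 65.1, 78.4]
tcp_rot: [3.142, 0.0, 3.141]
contact_force: [-0.2, -0.8, -0.7]
grip_width: 11.4
finger_force: 30.0
[548.9754043   65.11720111  78.40975592] [-0.19032168 -0.3906146  -0.83233371]
[array([535.3,  64.8,  18.4]), array([540.4,  64.8,  15.4]), array([545.4,  64.9,  13.4]), array([547.8,  64.8,  20.4]), array([546. ,  64.8,  40.1]), array([537. ,  64.7,  79.4]), array([539.5,  64.6,  81.8])]
0 10 edges -14.75 0.0 mid -7.375 str 8.4
0 18 edges -15.25 0.0 mid -7.625 str 5.6
0 26 edges -13.5 0.0 mid -6.75 str 7.1
0 34 edges -1.75 13.75 mid 6.0 str 5.9
0 42 edges -1.75 11.25 mid 4.75 str 5.7
0 50 edges -17.0 0.25 mid -8.375 str 5.9
0 58 edges -13.5 0.0 mid -6.75 str 5.4
0 66 edges -1.75 15.5 mid 6.875 str 6.1
0 74 edges -17.0 0.25 mid -8.375 str 4.8
0 82 edges -1.75 13.0 mid 5.625 str 8.1
1 10 edges -15.75 0.75 mid -7.5 str 14.0
1 18 edges -15.25 1.0 mid -7.125 str 15.2
1 26 edges -1.0 14.25 mid 6.625 str 8.4
1 34 edges -1.25 13.75 mid 6.25 str 9.8
1 42 edges -6.0 10.0 mid 2.0 str 8.8
1 50 edges -6.25 10.0 mid 1.875 str 7.8
1 58 edges -6.0 10.0 mid 2.0 str 9.6
1 66 edges -6.25 9.5 mid 1.625 str 11.4
1 74 edges -1.25 14.5 mid 6.625 str 8.9
1 82 edges -6.25 9.75 mid 1.75 str 11.4
1 90 edges -6.5 10.0 mid 1.75 str 9.8
```

```bash
python3 -m handwheel '[[[0,0,0],[0.0001,-0.0021,0],0],[[0,0,0],[0.0003,-0.0042,0],0],[[0,0,0],[0.0004,-0.0063,0],0],[[0,0,0],[0.0005,-0.0083,0],0],[[0,0,0],[0.0006,-0.0104,0],0],[[0,0,0],[0.0008,-0.0125,0],0],[[0,0,0],[0.0009,-0.0146,0],0],[[0,0,0],[0.001,-0.0167,0],0],[[0,0,0],[0.0012,-0.0188,0],0],[[0,0,0],[0.0013,-0.0208,0],0],[[0,0,0],[0.0014,-0.0229,0],0],[[0,0,0],[0.0016,-0.025,0],0]]'; python3 -m handwheel '[[[0,0,0],[0.0001,-0.0021,0],0],[[0,0,0],[0.0003,-0.0042,0],0],[[0,0,0],[0.0004,-0.0063,0],0],[[0,0,0],[0.0005,-0.0083,0],0],[[0,0,0],[0.0006,-0.0104,0],0],[[0,0,0],[0.0008,-0.0125,0],0],[[0,0,0],[0.0009,-0.0146,0],0],[[0,0,0],[0.001,-0.0167,0],0],[[0,0,0],[0.0012,-0.0188,0],0],[[0,0,0],[0.0013,-0.0208,0],0],[[0,0,0],[0.0014,-0.0229,0],0],[[0,0,0],[0.0016,-0.025,0],0]]'
```

```text
time: 27.25
tool_pos: [547.1, 40.1, 78.4]
tcp_rot: [3.142, 0.0, 3.141]
contact_force: [-0.2, -0.8, -0.6]
grip_width: 11.4
finger_force: 30.0
time: 28.45
tool_pos: [545.5, 15.1, 78.4]
tcp_rot: [3.142, 0.0, 3.141]
contact_force: [0.7, 0.9, -1.1]
grip_width: 11.6
finger_force: 30.0
```

```bash
python3 -m handwheel '[[[0,0,0],[0.0001,-0.0021,0],0],[[0,0,0],[0.0003,-0.0042,0],0],[[0,0,0],[0.0004,-0.0063,0],0],[[0,0,0],[0.0005,-0.0083,0],0],[[0,0,0],[0.0006,-0.0104,0],0],[[0,0,0],[0.0008,-0.0125,0],0],[[0,0,0],[0.0009,-0.0146,0],0],[[0,0,0],[0.001,-0.0167,0],0],[[0,0,0],[0.0012,-0.0188,0],0],[[0,0,0],[0.0013,-0.0208,0],0],[[0,0,0],[0.0014,-0.0229,0],0],[[0,0,0],[0.0016,-0.025,0],0]]'; python3 -m handwheel '[[[0,0,0],[0.0001,-0.0021,0],0],[[0,0,0],[0.0003,-0.0042,0],0],[[0,0,0],[0.0004,-0.0063,0],0],[[0,0,0],[0.0005,-0.0083,0],0],[[0,0,0],[0.0006,-0.0104,0],0],[[0,0,0],[0.0008,-0.0125,0],0],[[0,0,0],[0.0009,-0.0146,0],0],[[0,0,0],[0.001,-0.0167,0],0],[[0,0,0],[0.0012,-0.0188,0],0],[[0,0,0],[0.0013,-0.0208,0],0],[[0,0,0],[0.0014,-0.0229,0],0],[[0,0,0],[0.0015,-0.025,0],0],[[0,0,0],[0.0015,-0.025,0],0]]'
python3 - <<'E'
from h import *
P=[]
for i in range(3): capture('side'); P.append(get_obs())
print(np.mean([o['tool_pos'] for o in P],0),np.mean([o['contact_force'] for o in P],0),P[0]['time'])
E
```

```text
time: 29.65
tool_pos: [543.9, -9.9, 78.4]
tcp_rot: [3.142, 0.0, 3.141]
contact_force: [-0.2, -0.7, -0.1]
grip_width: 11.7
finger_force: 30.0
[543.8520566  -10.01173485  78.41931511] [-0.52022331 -0.09062973 -0.30772718] 29.7validation failed for argument at $...
```

```bash
python3 -m handwheel '[[[0,0,0],[0.0001,-0.0021,0],0],[[0,0,0],[0.0002,-0.0042,0],0],[[0,0,0],[0.0003,-0.0063,0],0],[[0,0,0],[0.0004,-0.0083,0],0],[[0,0,0],[0.0005,-0.0104,0],0],[[0,0,0],[0.0006,-0.0125,0],0],[[0,0,0],[0.0007,-0.0146,0],0],[[0,0,0],[0.0008,-0.0167,0],0],[[0,0,0],[0.0009,-0.0188,0],0],[[0,0,0],[0.001,-0.0208,0],0],[[0,0,0],[0.0011,-0.0229,0],0],[[0,0,0],[0.0012,-0.025,0],0]]'
python3 - <<'E'
from h import *
P=[]
for i in range(3): c=snap('wrist','w10'); P.append(get_obs())
print(np.mean([o['tool_pos'] for o in P],0),np.mean([o['contact_force'] for o in P],0),P[0]['time'])
print([w(c,u,v).round(1) for u,v in[(x,200) for x in range(319,334,2)]])
E
```

```text
time: 31.0
tool_pos: [542.6, -34.9, 78.4]
tcp_rot: [3.142, 0.0, 3.141]
contact_force: [0.8, -0.2, -0.2]
grip_width: 11.4
finger_force: 30.0
[542.66298393 -35.01454155  78.43171954] [-0.04107806  0.05140267 -0.36038265] 31.05
[array([543.4, -40.6,  15. ]), array([543.5, -38.9,  14.7]), array([542.9, -37.2,  16.8]), array([541.7, -35.4,  20.7]), array([543.2, -33.7,  15.8]), array([544.1, -31.9,  12.7]), array([544. , -30.2,  13.1]), array([544.1, -28.4,  12.7])]
```

```bash
python3 -m handwheel '[[[0,0,0],[-0.002,-0.0013,0],0],[[0,0,0],[-0.0039,-0.0025,0],0],[[0,0,0],[-0.0059,-0.0038,0],0],[[0,0,0],[-0.0078,-0.0051,0],0],[[0,0,0],[-0.0098,-0.0063,0],0],[[0,0,0],[-0.0117,-0.0076,0],0],[[0,0,0],[-0.0137,-0.0088,0],0],[[0,0,0],[-0.0156,-0.0101,0],0],[[0,0,0],[-0.0176,-0.0114,0],0],[[0,0,0],[-0.0196,-0.0126,0],0],[[0,0,0],[-0.0215,-0.0139,0],0],[[0,0,0],[-0.0235,-0.0152,0],0]]'; python3 -m handwheel '[[[0,0,0],[-0.002,-0.0013,0],0],[[0,0,0],[-0.0039,-0.0025,0],0],[[0,0,0],[-0.0059,-0.0038,0],0],[[0,0,0],[-0.0078,-0.0051,0],0],[[0,0,0],[-0.0098,-0.0063,0],0],[[0,0,0],[-0.0117,-0.0076,0],0],[[0,0,0],[-0.0137,-0.0088,0],0],[[0,0,0],[-0.0156,-0.0101,0],0],[[0,0,0],[-0.0176,-0.0114,0],0],[[0,0,0],[-0.0196,-0.0126,0],0],[[0,0,0],[-0.0215,-0.0139,0],0],[[0,0,0],[-0.0235,-0.0152,0],0]]'; python3 -m handwheel '[[[0,0,0],[-0.002,-0.0013,0],0],[[0,0,0],[-0.0039,-0.0025,0],0],[[0,0,0],[-0.0059,-0.0038,0],0],[[0,0,0],[-0.0078,-0.0051,0],0],[[0,0,0],[-0.0098,-0.0063,0],0],[[0,0,0],[-0.0117,-0.0076,0],0],[[0,0,0],[-0.0137,-0.0088,0],0],[[0,0,0],[-0.0156,-0.0101,0],0],[[0,0,0],[-0.0176,-0.0114,0],0],[[0,0,0],[-0.0196,-0.0126,0],0],[[0,0,0],[-0.0215,-0.0139,0],0],[[0,0,0],[-0.0235,-0.0152,0],0]]'
python3 - <<'E'
from h import *
P=[]
for i in range(3): c=snap('wrist','w11'); P.append(get_obs())
print(np.mean([o['tool_pos'] for o in P],0),np.mean([o['contact_force'] for o in P],0),P[0]['time'])
print([w(c,u,v).round(1) for u,v in[(x,200) for x in range(319,334,2)]])
E
python3 band.py w11 | grep ^2
```

```text
time: 32.35
tool_pos: [566.3, -50.1, 78.4]
tcp_rot: [3.142, 0.0, 3.141]
contact_force: [0.1, 0.8, 0.1]
grip_width: 11.1
finger_force: 30.0
time: 33.55
tool_pos: [589.8, -65.3, 78.4]
tcp_rot: [3.142, 0.0, 3.141]
contact_force: [-0.6, -0.8, -0.3]
grip_width: 11.6
finger_force: 30.0
time: 34.75
tool_pos: [613.3, -80.5, 78.4]
tcp_rot: [3.142, 0.0, 3.141]
contact_force: [-0.7, -0.6, -1.1]
grip_width: 11.3
finger_force: 30.0
[613.47113222 -80.65108079  78.43085739] [ 0.05256153 -0.79591569 -0.07227085] 34.8
[array([614.2, -86.3,  15.3]), array([614.8, -84.6,  13.1]), array([613.4, -82.8,  17.7]), array([612.7, -81.1,  20.1]), array([614. , -79.4,  15.7]), array([614.4, -77.6,  14.5]), array([613.9, -75.9,  16.2]), array([613.4, -74.3,  17.9])]
2 10 edges -16.0 -0.25 mid -8.125 str 6.0
2 18 edges -7.75 8.5 mid 0.375 str 4.8
2 26 edges -18.0 -0.25 mid -9.125 str 5.0
2 34 edges -1.75 17.25 mid 7.75 str 4.7
2 42 edges -2.0 11.5 mid 4.75 str 5.4
2 50 edges -2.0 17.0 mid 7.5 str 4.5
2 58 edges -2.0 15.75 mid 6.875 str 4.4
2 66 edges -2.25 15.75 mid 6.75 str 4.5
2 74 edges -2.25 12.25 mid 5.0 str 7.1
2 82 edges -7.75 8.25 mid 0.25 str 9.3
```

```bash
python3 -m handwheel '[[[0,0,0],[0,0,-0.02],0],[[0,0,0],[0,0,-0.06],0],[[0,0,0],[0,0,-0.1],0],[[0,0,0],[0,0,-0.121],0],[[0,0,0],[0.025,-0.04,-0.121],0],[[0,0,0],[0.05,-0.08,-0.121],0],[[0,0,0],[0.075,-0.12,-0.121],0],[[0,0,0],[0.1,-0.16,-0.121],0],[[0,0,0],[0.125,-0.2,-0.121],0],[[0,0,0],[0.15,-0.235,-0.121],0],[[0,0,0],[0.1575,-0.2475,-0.121],0],[[0,0,0],[0.1575,-0.2475,-0.121],0]]'; python3 -m handwheel '[[[0,0,0],[0,0,0],0],[[0,0,0],[0,0,0],0],[[0,0,0],[0,0,0],0],[[0,0,0],[0,0,0],0]]';  python3 - <<'E'
from h import *
P=[]
for i in range(3): c=snap('wrist','w12'); P.append(get_obs())
print(np.mean([o['tool_pos'] for o in P],0),P[-1]['tcp_rot'])
z=c['depth']; print([w(c,u,200).round(1) for u in range(317,336,2)]) # ball
D=snap('top','t12')
E
```

```text
time: 36.1
tool_pos: [454.4, -329.3, 199.4]
tcp_rot: [3.142, 0.0, 3.137]
contact_force: [0.6, 0.5, -0.5]
grip_width: 11.1
finger_force: 30.0
time: 36.5
tool_pos: [456.1, -326.8, 199.4]
tcp_rot: [3.141, 0.0, -3.141]
contact_force: [0.8, -0.6, -0.4]
grip_width: 11.4
finger_force: 30.0
[ 455.82098858 -327.17790258  199.39887907] [3.14151990e+00 8.12625257e-05 3.14153988e+00]
[array([ 474.8, -336. ,   74.5]), array([ 474.9, -333.9,   74.2]), array([ 474.8, -331.7,   74.4]), array([ 455.9, -329.3,  138. ]), array([ 454.9, -327.6,  141.4]), array([ 456.1, -325.9,  137.5]), array([ 474.9, -323. ,   74.2]), array([ 474.7, -320.9,   74.6]), array([ 474.8, -318.7,   74.4]), array([ 474.8, -316.5,   74.3])]
```

```bash
python3 -m handwheel '[[[0,0,0],[0,-0.0005,0.02],0],[[0,0,0],[0,-0.0005,0.04],0],[[0,0,0],[0,-0.0005,0.055],0],[[0,0,0],[0,-0.0005,0.07],0],[[0,0,0],[0,-0.0005,0.085],0],[[0,0,0],[0,-0.0005,0.1],0],[[0,0,0],[0,-0.0005,0.112],0],[[0,0,0],[0,-0.0005,0.119],0],[[0,0,0],[0,-0.0005,0.1225],0],[[0,0,0],[0,-0.0005,0.1225],0]]'
```

```text
time: 37.7
tool_pos: [455.5, -328.3, 76.9]
tcp_rot: [-3.142, 0.0, 3.141]
contact_force: [-0.3, -0.6, -0.7]
grip_width: 11.1
finger_force: 30.0
```

```bash
python3 -m handwheel '[[[0,0,0],[0,0,0],0.4],[[0,0,0],[0,0,0],0.5],[[0,0,0],[0,0,0],0.5],[[0,0,0],[0,0,0],0.5],[[0,0,0],[0,0,-0.03],0.5],[[0,0,0],[0,0,-0.08],0.5],[[0,0,0],[0,0,-0.123],0.5],[[0,0,0],[-0.04,0.007,-0.123],0.5],[[0,0,0],[-0.079,0.0145,-0.123],0.5],[[0,0,0],[-0.079,0.0145,-0.123],0.5],[[0,0,0],[-0.079,0.0145,-0.123],0.5],[[0,0,0],[-0.079,0.0145,-0.123],0.5]]'
python3 - <<'E'
from h import *
c=snap('wrist','w13'); o=get_obs(); print(o['tool_pos'])
# points by depth in world, look for stylus & lamp
h,wd=c['depth'].shape; T=np.linalg.inv(c['camera_from_world'])
U,V=np.meshgrid(np.arange(wd),np.arange(h)); d=c['depth']; X=np.stack([(U-c['cx'])/c['fx']*d,(V-c['cy'])/c['fy']*d,d,np.ones_like(d)],-1)@T.T
def cl(P,cx,cy,z0,z1,r=22):
    m=(np.hypot(P[...,0]-cx,P[...,1]-cy)<r)&(P[...,2]>z0)&(P[...,2]<z1)&(P[...,2]!=0); q=P[m][:,:3]; return len(q),q.mean(0).round(1) if len(q) else None,(q.max(0)-q.min(0)).round(1) if len(q) else None
print('sty top',cl(X,455.5,-328,142,150),'collar',cl(X,455.5,-328,78.5,83)); print('lamp top',cl(X,534.5,-313.3,134,143),'collar',cl(X,534.5,-313.3,78,83))
E
```

```text
time: 38.9
tool_pos: [533.7, -313.9, 199.7]
tcp_rot: [3.141, -0.001, 3.141]
contact_force: [-0.2, -1.6, -0.5]
grip_width: 45.7
finger_force: 0.0
[ 533.54182288 -314.06555675  199.87206279]
sty top (220, array([ 456.5, -329.3,  144.7]), array([11.9, 11.7,  5. ])) collar (241, array([ 457.6, -326.3,   79.4]), array([24.5, 24.6,  4.2]))
lamp top (464, array([ 534.4, -314.5,  137.6]), array([21.3, 20.8,  7.1])) collar (236, array([ 528.8, -314.5,   79.2]), array([23.9, 30.7,  4.2]))
```

```bash
python3 -m handwheel '[[[0,0,0],[-0.0005,0,0.04],0.5],[[0,0,0],[-0.0005,0,0.08],0.5],[[0,0,0],[-0.0005,0,0.105],0.5],[[0,0,0],[-0.0005,0,0.118],0.5],[[0,0,0],[-0.0005,0,0.124],0.5],[[0,0,0],[-0.0005,0,0.124],0.5],[[0,0,0],[-0.0005,0,0.124],0],[[0,0,0],[-0.0005,0,0.124],0],[[0,0,0],[-0.0005,0,0.124],0],[[0,0,0],[-0.0005,0,0.124],0],[[0,0,0],[-0.0005,0,0.124],0],[[0,0,0],[-0.0005,0,0.124],0]]'
python3 - <<'E'
from h import *
P=[]
for i in range(3): c=capture('wrist'); P.append(get_obs())
print(np.mean([o['tool_pos'] for o in P],0),P[-1]['tcp_rot'],P[-1]['grip_width'],P[-1]['contact_force'])
E
```

```text
time: 40.15
tool_pos: [535.3, -314.0, 76.6]
tcp_rot: [-3.141, 0.001, 3.141]
contact_force: [-0.6, 1.0, 5.1]
grip_width: 21.1
finger_force: 30.0
[ 535.27460339 -314.0227462    76.64091189] [-3.14091258e+00  1.08152298e-03  3.14084302e+00] 21.794620275745793 [-0.2047717   1.28656898  5.18828998]
```

```bash
python3 -m handwheel '[[[0,0,0],[0,0,-0.02],0],[[0,0,0],[0,0,-0.06],0],[[0,0,0],[0,0,-0.11],0],[[0,0,0],[-0.002,0.04,-0.11],0],[[0,0,0],[-0.003,0.08,-0.11],0],[[0,0,0],[-0.005,0.12,-0.11],0],[[0,0,0],[-0.006,0.16,-0.11],0],[[0,0,0],[-0.008,0.2,-0.11],0],[[0,0,0],[-0.009,0.24,-0.11],0],[[0,0,0],[-0.01,0.28,-0.11],0],[[0,0,0],[-0.011,0.31,-0.11],0],[[0,0,0],[-0.0117,0.3286,-0.11],0]]'; python3 -m handwheel '[[[0,0,0],[0,0,0],0],[[0,0,0],[0,0,0.02],0],[[0,0,0],[0,0,0.045],0],[[0,0,0],[0,0,0.065],0],[[0,0,0],[0,0,0.071],0],[[0,0,0],[0,0,0.071],0],[[0,0,0],[0,0,0.071],0],[[0,0,0],[0,0,0.071],0],[[0,0,0],[0,0,0.071],0],[[0,0,0],[0,0,0.071],0],[[0,0,0],[0,0,0.071],0],[[0,0,0],[0,0,0.071],0]]'
python3 - <<'E'
from h import *
c=snap('wrist','w14'); o=get_obs(); print(o['tool_pos'],o['tcp_rot'])
d=c['depth'];h,wd=d.shape; T=np.linalg.inv(c['camera_from_world'])
U,V=np.meshgrid(np.arange(wd),np.arange(h)); X=np.stack([(U-c['cx'])/c['fx']*d,(V-c['cy'])/c['fy']*d,d,np.ones_like(d)],-1)@T.T
m=(X[...,2]>60)&(X[...,2]<105)&(np.hypot(X[...,0]-546,X[...,1]-14.6)<20); q=X[m]; print('barrel',len(q),q.min(0).round(1),q.max(0).round(1),'y mid',(q[:,1].min()+q[:,1].max())/2)
D=snap('top','t14')
E
```

```text
time: 41.5
tool_pos: [546.4, 17.2, 185.5]
tcp_rot: [3.141, -0.001, -3.14]
contact_force: [-0.4, -0.2, -1.8]
grip_width: 21.2
finger_force: 30.0
time: 42.7
tool_pos: [546.9, 14.8, 115.1]
tcp_rot: [3.142, 0.0, 3.141]
contact_force: [0.1, 0.7, -1.5]
grip_width: 21.4
finger_force: 30.0
[546.89360825  14.78749687 115.01016455] [3.14154908e+00 1.51946198e-04 3.14083003e+00]
barrel 240 [537.4   4.7  60.6   1. ] [546.6  23.5  91.7   1. ] y mid 14.074232477492414
```

```bash
H='-m handwheel'; python3 -m handwheel '[[[0,0,0],[0,0,0],0],[[0,0,0],[0,0,0],0],[[0,0,0],[0,0,0],0],[[0,0,0],[0,0,0],0],[[0,0,0],[0,0,0],0],[[0,0,0],[0,0,0],0],[[0,0,0],[0,0,0],0],[[0,0,0],[0,0,0],0],[[0,0,0],[0,0,0],0],[[0,0,0],[0,0,0],0],[[0,0,0],[0,0,0],0],[[0,0,0],[0,0,0],0]]'; python3 -m handwheel '[[[0,0,0],[0,0,0],0],[[0,0,0],[0,0,0],0],[[0,0,0],[0,0,0],0],[[0,0,0],[0,0,0],0],[[0,0,0],[0,0,0],0],[[0,0,0],[0,0,0],0],[[0,0,0],[0,0,0],0],[[0,0,0],[0,0,0],0],[[0,0,0],[0,0,0],0],[[0,0,0],[0,0,0],0],[[0,0,0],[0,0,0],0],[[0,0,0],[0,0,0],0]]'; python3 -m handwheel '[[[0,0,0],[0,0,0],0],[[0,0,0],[0,0,0],0],[[0,0,0],[0,0,0],0],[[0,0,0],[0,0,0],0],[[0,0,0],[0,0,0],0],[[0,0,0],[0,0,0],0],[[0,0,0],[0,0,0],0],[[0,0,0],[0,0,-0.02],0],[[0,0,0],[0,0,-0.05],0],[[0,0,0],[0,0,-0.071],0],[[0,0,0],[0,0,-0.071],0]]'; python3 -m handwheel '[[[0,0,0],[0.002,-0.04,0],0],[[0,0,0],[0.003,-0.08,0],0],[[0,0,0],[0.005,-0.12,0],0],[[0,0,0],[0.006,-0.16,0],0],[[0,0,0],[0.008,-0.2,0],0],[[0,0,0],[0.009,-0.24,0],0],[[0,0,0],[0.01,-0.28,0],0],[[0,0,0],[0.011,-0.31,0],0],[[0,0,0],[0.0117,-0.3286,0],0],[[0,0,0],[0.0117,-0.3286,0],0],[[0,0,0],[0.0117,-0.3286,0],0],[[0,0,0],[0.0117,-0.3286,0],0]]'
python3 - <<'E'
from h import *
P=[]
for i in range(3): c=capture('wrist'); P.append(get_obs())
print(np.round([o['tool_pos'] for o in P],1),P[-1]['tcp_rot'])
E
```

```text
time: 44.0
tool_pos: [546.9, 14.8, 114.9]
tcp_rot: [3.142, 0.0, 3.141]
contact_force: [1.0, -0.4, -1.7]
grip_width: 21.2
finger_force: 30.0
time: 45.2
tool_pos: [546.9, 14.8, 114.9]
tcp_rot: [3.142, 0.0, 3.141]
contact_force: [-0.2, 0.9, 0.1]
grip_width: 22.0
finger_force: 30.0
time: 46.3
tool_pos: [548.7, 14.6, 188.9]
tcp_rot: [-3.141, 0.006, 3.141]
contact_force: [0.7, -1.1, -1.5]
grip_width: 21.3
finger_force: 30.0
time: 47.5
tool_pos: [535.1, -312.2, 185.7]
tcp_rot: [3.141, -0.0, -3.141]
contact_force: [0.1, -0.4, -1.0]
grip_width: 21.4
finger_force: 30.0
[[ 535.2 -312.2  185.9]
 [ 535.3 -312.4  186. ]
 [ 535.2 -312.6  186.1]] [ 3.14143780e+00  2.14276195e-04 -3.14085278e+00]
```

```bash
python3 -m handwheel '[[[0,0,0],[0,-0.0005,0],0],[[0,0,0],[0,-0.0005,0.02],0],[[0,0,0],[0,-0.0005,0.035],0],[[0,0,0],[0,-0.0005,0.05],0],[[0,0,0],[0,-0.0005,0.065],0],[[0,0,0],[0,-0.0005,0.08],0],[[0,0,0],[0,-0.0005,0.093],0],[[0,0,0],[0,-0.0005,0.103],0],[[0,0,0],[0,-0.0005,0.1085],0],[[0,0,0],[0,-0.0005,0.1085],0]]'
```

```text
time: 48.65
tool_pos: [535.1, -314.3, 77.4]
tcp_rot: [3.142, 0.0, 3.141]
contact_force: [-0.3, 0.7, -0.2]
grip_width: 21.5
finger_force: 30.0
```

```bash
python3 -m handwheel '[[[0,0,0],[0,0,0],0.4],[[0,0,0],[0,0,0],0.5],[[0,0,0],[0,0,0],0.5],[[0,0,0],[0,0,0],0.5],[[0,0,0],[0,0,-0.03],0.5],[[0,0,0],[0,0,-0.08],0.5],[[0,0,0],[0,0,-0.123],0.5],[[0,0,0],[-0.04,0,-0.15],0.5],[[0,0,0],[-0.04,0,-0.17],0.5],[[0,0,0],[-0.04,0,-0.17],0.5],[[0,0,0],[-0.04,0,-0.17],0.5]]'
python3 - <<'E'
from h import *
def pts(c):
    d=c['depth'];h,wd=d.shape; T=np.linalg.inv(c['camera_from_world']);U,V=np.meshgrid(np.arange(wd),np.arange(h))
    return (np.stack([(U-c['cx'])/c['fx']*d,(V-c['cy'])/c['fy']*d,d,np.ones_like(d)],-1)@T.T)
def cl(P,cx,cy,z0,z1,r=22):
    m=(np.hypot(P[...,0]-cx,P[...,1]-cy)<r)&(P[...,2]>z0)&(P[...,2]<z1); q=P[m][:,:3]
    return len(q),((q.max(0)+q.min(0))/2).round(1),(q.max(0)-q.min(0)).round(1)
X=pts(snap('wrist','w15'))
for n,a in dict(st=(456,-328,142,150),stc=(456,-328,78.5,83),la=(535,-314,134,143)).items():
    try: print(n,cl(X,*a))
    except Exception as e: print(n,e)
t=snap('top','t15'); Y=pts(t)
q=Y[(Y[...,2]>33)&(Y[...,2]<42)&(abs(Y[...,0]-546)<100)&(abs(Y[...,1]-15)<150)][:,:3]
k=cv2.kmeans(np.float32(q[:,:2]),3,None,(3,50,.1),5,cv2.KMEANS_PP_CENTERS)[2]; print(len(q),k)
b=load('t5'); df=np.abs(t['image'].astype(int)-b['image']).sum(2)[195:275,280:390]>90; print('changed px',df.sum())
s0=load('side0')
E
```

```text
time: 49.75
tool_pos: [574.4, -314.2, 246.6]
tcp_rot: [3.141, -0.001, 3.141]
contact_force: [-0.4, -0.2, -0.4]
grip_width: 46.1
finger_force: 0.0
st (177, array([ 456.7, -329.2,  144.6]), array([12.5, 11.6,  5. ]))
stc (202, array([ 457.5, -329.2,   80.4]), array([23.5, 25.3,  3.8]))
la (379, array([ 534.9, -315. ,  137.5]), array([21.4, 20.7,  6.9]))
594 [[591.3918   -19.563883]
 [483.3973    87.701485]
 [594.34406   46.97435 ]]
changed px 736
```

```bash
cat > wt.py <<'E'
from h import *
def go(n):
    c=load(n); d=c['depth'];h,wd=d.shape; T=np.linalg.inv(c['camera_from_world']);U,V=np.meshgrid(np.arange(wd),np.arange(h))
    Y=(np.stack([(U-c['cx'])/c['fx']*d,(V-c['cy'])/c['fy']*d,d,np.ones_like(d)],-1)@T.T)[...,:3]
    m=((Y[...,2]>30)&(Y[...,2]<80)&(abs(Y[...,0]-546)<120)&(abs(Y[...,1]-15)<170)).astype(np.uint8)
    k,lab,st,_=cv2.connectedComponentsWithStats(m)
    print(n)
    for i in range(1,k):
        if st[i,4]<40: continue
        q=Y[lab==i]; f=q[(q[:,2]>33)&(q[:,2]<42)]; g=q[q[:,2]>55]
        print(st[i,4],'foot',((f.max(0)+f.min(0))/2).round(1),(f.max(0)-f.min(0)).round(1),'knob',len(g),g.mean(0).round(1) if len(g) else'',q[:,2].max())
import sys
for n in sys.argv[1:]: go(n)
E
python3 wt.py t5 t12 t15
```

```text
t5
231 foot [594.8  46.5  37.6] [47.  46.3  8.7] knob 27 [595.2  47.   66.8] 70.65449211875068
236 foot [591.9 -19.7  37.5] [47.2 46.3  8.6] knob 28 [592.1 -19.   66.9] 71.05651107242602
244 foot [500.9  51.9  37.7] [48.6 45.3  8.4] knob 27 [500.4  52.2  66.9] 71.26281306207125
t12
232 foot [594.4  46.5  37.4] [47.3 46.2  8.5] knob 27 [595.1  47.   67.4] 71.54892185847962
238 foot [591.9 -19.7  37.5] [47.6 46.2  8.9] knob 30 [591.6 -19.   66.3] 72.69234971174126
247 foot [483.6  88.4  37.3] [47.6 45.2  8.4] knob 28 [483.4  88.   67.3] 71.6512672136206
t15
228 foot [594.8  46.5  37.7] [47.4 46.2  8.4] knob 27 [595.2  47.   66.8] 70.23081550034647
234 foot [591.7 -19.6  37.5] [47.5 46.2  8.6] knob 28 [592.  -19.   66.6] 70.91957821087419
248 foot [483.7  88.4  37.5] [48.4 45.2  8.4] knob 29 [483.2  88.2  67.5] 74.29263924104976
```

The near weight was knocked to about (483, 88), onto the near hip, after the trace. It is still upright, so I'll pick it up and put it back on its spot.

```bash
python3 -m handwheel '[[[0,0,0],[0.01,0.045,0],0.5],[[0,0,0],[0.02,0.09,0],0.5],[[0,0,0],[0.03,0.135,0],0.5],[[0,0,0],[0.04,0.18,0],0.5],[[0,0,0],[0.05,0.225,0],0.5],[[0,0,0],[0.06,0.27,0],0.5],[[0,0,0],[0.07,0.315,0],0.5],[[0,0,0],[0.08,0.36,0],0.5],[[0,0,0],[0.0915,0.402,0],0.5],[[0,0,0],[0.0915,0.402,0.04],0.5],[[0,0,0],[0.0915,0.402,0.08],0.5],[[0,0,0],[0.0915,0.402,0.11],0.5]]'; python3 -m handwheel '[[[0,0,0],[0,0,0.02],0.5],[[0,0,0],[0,0,0.045],0.5],[[0,0,0],[0,0,0.045],0.5],[[0,0,0],[0,0,0.045],0.5]]'
python3 - <<'E'
from h import *
P=[]
for i in range(3): c=snap('wrist','w16'); P.append(get_obs())
print(np.mean([o['tool_pos'] for o in P],0))
d=c['depth'];h,wd=d.shape; T=np.linalg.inv(c['camera_from_world']);U,V=np.meshgrid(np.arange(wd),np.arange(h))
Y=(np.stack([(U-c['cx'])/c['fx']*d,(V-c['cy'])/c['fy']*d,d,np.ones_like(d)],-1)@T.T)[...,:3]
m=np.hypot(Y[...,0]-483,Y[...,1]-88)<35
for a,b in((30,41),(44,70)):
    q=Y[m&(Y[...,2]>a)&(Y[...,2]<b)]; print(len(q),q.min(0).round(1),q.max(0).round(1))
E
```

```text
time: 51.05
tool_pos: [481.5, 88.0, 134.5]
tcp_rot: [-3.141, -0.003, 3.142]
contact_force: [0.5, 1.2, 0.4]
grip_width: 45.9
finger_force: 0.0
time: 51.45
tool_pos: [483.0, 87.5, 92.2]
tcp_rot: [3.142, -0.002, 3.14]
contact_force: [0.2, -0.6, 0.4]
grip_width: 45.5
finger_force: 0.0
[484.1647769   87.59962972  93.31348934]
2158 [458.6  62.7  30. ] [507.6 111.6  40.9]
480 [475.4  79.4  44.1] [490.8  94.7  69.1]
```

```bash
python3 -m handwheel '[[[0,0,0],[0,-0.0005,0.025],0.5],[[0,0,0],[0,-0.0005,0.045],0.5],[[0,0,0],[0,-0.0005,0.058],0.5],[[0,0,0],[0,-0.0005,0.063],0.5],[[0,0,0],[0,-0.0005,0.063],0.5],[[0,0,0],[0,-0.0005,0.063],0],[[0,0,0],[0,-0.0005,0.063],0],[[0,0,0],[0,-0.0005,0.063],0],[[0,0,0],[0,-0.0005,0.063],0],[[0,0,0],[0,-0.0005,0.063],0],[[0,0,0],[0,-0.0005,0.063],0]]'
```

```text
time: 52.7
tool_pos: [483.9, 87.3, 29.7]
tcp_rot: [3.141, 0.001, 3.141]
contact_force: [-0.3, 0.7, 2.9]
grip_width: 15.0
finger_force: 30.0
```

```bash
python3 -m handwheel '[[[0,0,0],[0,0,-0.01],0],[[0,0,0],[0,0,-0.03],0],[[0,0,0],[-0.005,-0.01,-0.03],0],[[0,0,0],[-0.012,-0.024,-0.03],0],[[0,0,0],[-0.0185,-0.036,-0.03],0],[[0,0,0],[-0.0185,-0.036,-0.03],0],[[0,0,0],[-0.0185,-0.036,-0.02],0],[[0,0,0],[-0.0185,-0.036,-0.01],0],[[0,0,0],[-0.0185,-0.036,-0.004],0],[[0,0,0],[-0.0185,-0.036,0],0],[[0,0,0],[-0.0185,-0.036,0],0],[[0,0,0],[-0.0185,-0.036,0],0]]'; python3 -m handwheel '[[[0,0,0],[0,0,0],0.4],[[0,0,0],[0,0,0],0.5],[[0,0,0],[0,0,0],0.5],[[0,0,0],[0,0,-0.03],0.5],[[0,0,0],[0,0,-0.08],0.5],[[0,0,0],[0,0,-0.13],0.5],[[0,0,0],[0.03,0.05,-0.17],0.5],[[0,0,0],[0.04,0.1,-0.17],0.5],[[0,0,0],[0.04,0.15,-0.17],0.5],[[0,0,0],[0.04,0.2,-0.17],0.5],[[0,0,0],[0.04,0.2,-0.17],0.5]]'; python3 -c "
from h import *
snap('top','t17')"; python3 wt.py t17
python3 - <<'E'
from h import *
# rack & bystander check versus the first image
a,b=load('top0'),load('t17'); D=np.abs(a['image'].astype(int)-b['image']).sum(2)>90
for n,(y0,y1,x0,x1) in dict(rack=(210,290,425,485),bottle=(142,170,275,300),pot=(135,170,378,410),block1=(140,170,327,363)).items(): print(n,D[y0:y1,x0:x1].sum())
E
```

```text
time: 53.9
tool_pos: [501.4, 51.7, 29.6]
tcp_rot: [3.141, -0.001, 3.141]
contact_force: [-3.6, 0.2, 5.2]
grip_width: 14.9
finger_force: 30.0
time: 55.0
tool_pos: [461.8, 255.3, 199.8]
tcp_rot: [3.14, 0.001, -3.139]
contact_force: [0.9, -0.0, 0.9]
grip_width: 46.2
finger_force: 0.0
t17
232 foot [594.6  46.5  37.5] [47.6 46.1  8.7] knob 26 [595.3  46.8  67.2] 70.83280175115237
237 foot [591.8 -19.7  37.4] [47.3 46.3  8.6] knob 29 [591.9 -19.   66.3] 70.25675373871934
241 foot [500.7  51.9  37.6] [48.1 45.3  8.7] knob 26 [500.   52.   67.7] 71.32240403136063
rack 20
bottle 0
pot 0
block1 0
```

```bash
python3 -c "
from plant import close_job
print(close_job())"
```

```text
the job is handed in; nothing more can be done
None
```

I handed the job in after 55 s of robot time. All three weights stand on the panels, the zigzag joint is traced, the ridge was lit for about 3 s, and both tools are back in their holes; one weight got knocked onto the near hip after tracing, and I stood it back on its spot.

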